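Sort brass and steel offcuts into an interlocked two-drawer scrap chest

ROBOT

A 7-joint arm with a two-finger parallel gripper is mounted at the origin on a cart in front of the work surface, level with it; the furniture and walls round the work are solid. World frame = base frame: x ahead of the robot, y to its left, z up, the work surface at z = 0. Lengths are in m, angles in rad, forces in N, time in s.
With the tool pointing down it reaches from about 0.425 to 0.825 m from the base axis. Payload 3.6 kg.
Tool frame: the origin (TCP) lies midway between the tips of the shut fingers; the grasp point (between the pads) lies grip_depth behind it (grip_depth is the distance from the TCP to the grasp point, in m); z points along the fingers, x is the direction in which the jaws open and shut, and the axes are right-handed (so a half turn about z gives the same grasp; the last joint's range is limited). The gripper opens to 93 mm and grips with 3 to 60 N. Pads are 15 mm wide; open, the fingers measure 128 mm over their backs; the gripper's body (75 mm by 188 mm) begins 65 mm behind the grasp point.
Start: joints at [-1.357, 0.615, -0.013, 1.423, 0.008, 1.103, -0.04], TCP at [0.154, 0.631, 0.219] pointing down, gripper open.
Joint ranges: [-3.12, 3.12], [-0.3, 2.06], [-1.34, 1.32], [0.26, 2.42], [-1.36, 4.5], [0.01, 1.98], [-2.84, 2.84]. Speed limits (rad/s): [2.79, 2.79, 3.14, 3.14, 3.14, 3.14, 3.14].

INTERFACE

Orientations are given as a rotation vector (axis times angle).
In Python, from cell import * gives the robot as it stands.
- The arm moves only by the tool move_arm, never from a script. Its argument "motion" is a list that holds one entry, the list of rows, each a list of 5 numbers: the finger opening in mm, from 0 to 93, then the shift along the world's x, y, z in mm, then the turn about the world's z in degrees. A call has 1 to 5 rows; each row is the pose to reach, as a shift and turn from the pose measured when the call began; what a row does not reach only later rows make up. A row lasts 1/10 s, in which the tool goes at most 50 mm and 8.59 degrees, less where a joint would pass 70% of its speed; a pose out of reach is approached as far as the arm can. A call with a gripper value outside its range is refused whole. The fingers move at their own pace and stop on an object; "force" is the grip in N (left out, the last holds). Time passes only in rows, so rows that repeat a pose let the fingers close. It gives the time, the measured TCP pose, the force and the opening at its end, in the units of the state.
- state(): the state, without advancing time (a new reading comes with each control period).
- capture(name): name is "side" or "top"; returns (picture, depth): 400x640x3 uint8, red, green, blue; 400x640 float32, m along the optical axis (not along the pixel's ray), 0 where there is no reading.
- camera_info(name): a dict with "fov_y" (degrees; the focal length in pixels is half the picture's height over the tangent of half this angle, whatever the lens; pixels are square), "cx", "cy" (the principal point, pixels), "dist_coeffs" ([k1, k2, p1, p2, k3] as OpenCV has them; the pictures are not rectified), "camera_from_world" (4x4, takes a point from world to camera coordinates). Camera axes: x right, y down, z forward; pixel columns grow to the right and rows downward; lengths in m; the calibration is good to about 2 mm. A picture is of the moment at which its call begins. camera_info takes no time and is no camera call.
- finish_job(): hands the job in, once; it reports no verdict.
The state is a dict: "time": time; "joint_pos": joint angles; "dq": joint speeds; "tau": joint torques, N m; "tcp_pos": TCP position; "tool_rot": TCP orientation; "ft_force": force on the tool from outside, world axes, zero at the start; "ft_torque": the same for the moment, N m; "finger_gap": opening from 0.0 (shut) to 1.0 (fully open).
Only numpy, scipy, OpenCV 4.12 (cv2) and the standard library are available. Lean on these libraries where they do the work, as an engineer would, in place of code of your own. Each camera call takes 0.05 s, during which the arm holds its last target.

TASK

Clear the metal offcuts off the desk into the scrap chest: every brass piece into the left drawer (yellow card, now open) and every steel piece into the right drawer (grey card), including the steel piece thrown into the brass drawer by mistake. The chest's interlock lets only one drawer out at a time, so the one that is out must be pushed fully home before the other will open. Finish with both drawers fully home, without disturbing the tools, the dish or the pot standing about.

Things in the scene. Friction and masses are not known exactly. Their poses are not given: they have to be found in the camera images.
- chest: low two-drawer steel scrap chest, grey with dark green drawer fronts, 210 deep (x) x 346 wide (y) x 72 high, fixed. Origin on the desk under the middle of the carcass; -x is its front, +y its left as seen from the robot. An interlock pin between the drawers: while one is out more than about 3 mm the other is held shut (it gives 3 to 4 mm); with both fully home either runs freely
- left_drawer (a joint): how far the left (+y) drawer, for BRASS scrap, yellow card on its front, is out, in m: 0 = fully home, 0.135 = fully out. Slides along the chest's -x with about 1.2 N friction and light damping, stays where it is left. Starts 0.115 to 0.130 out
- right_drawer (a joint): how far the right (-y) drawer, for STEEL scrap, grey card on its front, is out, in m: otherwise as the left one. Starts home, and is held shut while the left one is out
- left_drawer_handle (a point): middle of the left drawer's steel bar handle: a 10 mm round bar along y, 80 mm long, axis 33 mm in front of the drawer front and 50 mm above the desk, free above and below. The front is 12 mm thick, its top edge 66 mm above the desk
- left_drawer_floor (a point): centre of the left drawer's inner floor, 14 mm above the desk; moves with the drawer, axes as the chest's. Inside, the tray runs x -97 to +97, y -72 to +72 mm from here; side walls rise 31 mm above the floor, the front 52 mm; the chest's top plate is 55 mm above the floor. With the drawer out by q, the part with x < q - 105 mm is open from above
- right_drawer_handle (a point): middle of the right drawer's steel bar handle: a 10 mm round bar along y, 80 mm long, axis 33 mm in front of the drawer front and 50 mm above the desk, free above and below. The front is 12 mm thick, its top edge 66 mm above the desk
- right_drawer_floor (a point): centre of the right drawer's inner floor, 14 mm above the desk; moves with the drawer, axes as the chest's. Inside, the tray runs x -97 to +97, y -72 to +72 mm from here; side walls rise 31 mm above the floor, the front 52 mm; the chest's top plate is 55 mm above the floor. With the drawer out by q, the part with x < q - 105 mm is open from above
- brass_square: offcut of yellow brass square bar, 70 x 14 x 14 mm, 0.08 to 0.16 kg; origin at the middle of the piece, its x axis along the length, y across the width, z through the thickness. Lies on the bare desk to the left of the chest; may be absent
- brass_flat: offcut of yellow brass flat bar with a drilled hole (a dark spot, not open), 70 x 22 x 10 mm, 0.08 to 0.16 kg; origin at the middle of the piece, its x axis along the length, y across the width, z through the thickness. Lies on the bare desk to the left of the chest; may be absent
- brass_oblong: offcut of yellow brass rectangular bar, 62 x 18 x 12 mm, 0.08 to 0.16 kg; origin at the middle of the piece, its x axis along the length, y across the width, z through the thickness. Lies on the bare desk to the left of the chest; may be absent
- steel_square: offcut of grey steel square bar, 70 x 14 x 14 mm, 0.08 to 0.16 kg; origin at the middle of the piece, its x axis along the length, y across the width, z through the thickness. Lies on the bare desk to the left of the chest; may be absent
- steel_flat: offcut of grey steel flat bar with a drilled hole (a dark spot, not open), 70 x 22 x 10 mm, 0.08 to 0.16 kg; origin at the middle of the piece, its x axis along the length, y across the width, z through the thickness. Lies on the bare desk to the left of the chest; may be absent
- steel_oblong: offcut of grey steel rectangular bar, 62 x 18 x 12 mm, 0.08 to 0.16 kg; origin at the middle of the piece, its x axis along the length, y across the width, z through the thickness. Lies on the bare desk to the left of the chest; may be absent
- steel_stray: offcut of grey steel rectangular bar, 64 x 20 x 12 mm, 0.09 to 0.15 kg; origin at the middle of the piece, its x axis along the length, y across the width, z through the thickness. Always present; at the start it lies by mistake inside the open left (brass) drawer, flat on its floor. The bare desk where the other offcuts lie (x 0.45 to 0.60, y 0.06 to 0.29 m) has room to lay it down
- piercing_saw: piercing saw lying at the left of the desk, 198 x 58 x 19 mm; bystander
- blue_pliers: small blue pliers lying near the front edge, 116 x 32 x 14 mm; bystander
- riveting_hammer: small hammer lying at the right, 134 x 64 x 20 mm; bystander
- blue_dish: blue parts dish, 101 mm across, 16 high, standing on the rear of the chest's top; bystander
- yellow_pot: yellow round pot, 56 mm across, 28 high, standing on the rear of the chest's top; bystander

How it is judged:
On the way, in this order (a step that is already met when the one before it is completed fails the run):
1. the left drawer has been pushed fully home (within 4 mm), which frees the right one (value of joint left_drawer below 0.004 m), for 0.2 s.
2. the right drawer has been pulled out at least 80 mm (value of joint right_drawer above 0.08 m), for 0.2 s.
At the end, for the whole second after the job is handed in: both drawers are home within 4 mm, every brass offcut that is present lies inside the left drawer and every steel offcut, the stray one too, inside the right drawer, all at rest (value of joint each of left_drawer, right_drawer below 0.004 m and x of brass_square in the frame of left_drawer_floor between -0.105 and 0.1 m and y of brass_square in the frame of left_drawer_floor between -0.075 and 0.075 m and z of brass_square in the frame of left_drawer_floor between 0 and 0.05 m and x of brass_flat in the frame of left_drawer_floor between -0.105 and 0.1 m and y of brass_flat in the frame of left_drawer_floor between -0.075 and 0.075 m and z of brass_flat in the frame of left_drawer_floor between 0 and 0.05 m and x of brass_oblong in the frame of left_drawer_floor between -0.105 and 0.1 m and y of brass_oblong in the frame of left_drawer_floor between -0.075 and 0.075 m and z of brass_oblong in the frame of left_drawer_floor between 0 and 0.05 m and x of steel_square in the frame of right_drawer_floor between -0.105 and 0.1 m and y of steel_square in the frame of right_drawer_floor between -0.075 and 0.075 m and z of steel_square in the frame of right_drawer_floor between 0 and 0.05 m and x of steel_flat in the frame of right_drawer_floor between -0.105 and 0.1 m and y of steel_flat in the frame of right_drawer_floor between -0.075 and 0.075 m and z of steel_flat in the frame of right_drawer_floor between 0 and 0.05 m and x of steel_oblong in the frame of right_drawer_floor between -0.105 and 0.1 m and y of steel_oblong in the frame of right_drawer_floor between -0.075 and 0.075 m and z of steel_oblong in the frame of right_drawer_floor between 0 and 0.05 m and x of steel_stray in the frame of right_drawer_floor between -0.105 and 0.1 m and y of steel_stray in the frame of right_drawer_floor between -0.075 and 0.075 m and z of steel_stray in the frame of right_drawer_floor between 0 and 0.05 m and linear speed of each of brass_square, brass_flat, brass_oblong, steel_square, steel_flat, steel_oblong, steel_stray below 0.05 m/s); the robot touches nothing.
It fails at once if a bystander (saw, pliers, hammer, dish or pot) was shifted by more than 30 mm (distance of any of piercing_saw, blue_pliers, riveting_hammer, blue_dish, yellow_pot from where it was at the start of the episode above 0.03 m).
Of brass_square, brass_flat, brass_oblong only 2 to 3 are there at a start; the rules pass over those that are not, and their reading is None.
Of steel_square, steel_flat, steel_oblong only 2 to 3 are there at a start; the rules pass over those that are not, and their reading is None.
At some moment in a run one of brass_square, brass_flat, brass_oblong, steel_square, steel_flat, steel_oblong may be knocked a few centimetres aside while the robot is not near it.
Once in a run the grip may slacken for a moment while it holds something.
It also fails if it takes over 210 s, if anything falls off the work surface, if the arm or the gripper's body presses on something with over 40 N, if the wrist force passes 120 N, or if a joint passes its speed limit or range.

## Working session

There is one attempt and no reset: what is moved stays moved. The work goes in short steps, Python scripts to look and compute and a tool call to move; the robot and the scene stay as the last step left them, time stands still between calls to the robot, and variables do not carry over. Pictures are saved under pics/ and viewed, and the job is handed in when it is done.

Besides the shell and the picture viewer there is one more tool, called by a JSON object that holds its "method" and its "body". move_arm: Moves the arm, as the interface text tells. Its arguments: {"type":"object","properties":{"motion":{"type":"array"},"force":{"type":"number"}},"required":["motion"]}

```bash
ls; mkdir -p pics; python3 - <<'E'
from cell import *
import cv2,numpy as np
s=state(); print(s)
for n in("top","side"):
    print(n,camera_info(n))
    p,d=capture(n); cv2.imwrite(f"pics/{n}0.png",p[:,:,::-1]); np.save(f"{n}_d.npy",d)
E
```

```text
pics
{'time': 0.0, 'joint_pos': array([-1.35751251,  0.61593192, -0.0126349 ,  1.42486291,  0.00813199,
        1.10341686, -0.04040819]), 'dq': array([-2.40152541e-04, -1.71770621e-04,  5.10792795e-04, -5.05063885e-05,
        9.90538636e-04, -3.69324894e-05, -1.08289549e-03]), 'tau': array([-6.89780318e-04, -4.58935654e+01,  2.08788025e-01, -1.65743333e+01,
       -6.10539643e-02,  2.06153450e-02,  2.41892012e-04]), 'tcp_pos': array([0.15417386, 0.63064283, 0.21748483]), 'tool_rot': array([ 2.46982292,  1.93890136, -0.00311772]), 'ft_force': array([0.13365305, 0.16430358, 0.34717268]), 'ft_torque': array([ 0.02592936, -0.00067861, -0.05109865]), 'finger_gap': 1.0005098864944293}
top {'fov_y': 52.29708251617051, 'cx': 320.4349625472797, 'cy': 193.16091921540598, 'dist_coeffs': array([-0.06609929,  0.        ,  0.        ,  0.        ,  0.        ]), 'camera_from_world': array([[ 2.13049007e-02, -9.99768155e-01,  3.12056641e-03,
        -6.45706792e-02],
       [-9.84532336e-01, -2.15229451e-02, -1.73875941e-01,
         5.83212616e-01],
       [ 1.73902793e-01,  6.32111139e-04, -9.84762621e-01,
         1.49515179e+00],
       [ 0.00000000e+00,  0.00000000e+00,  0.00000000e+00,
         1.00000000e+00]])}
side {'fov_y': 50.80704825221101, 'cx': 319.5569090349089, 'cy': 198.28195154507276, 'dist_coeffs': array([-0.05585008,  0.        ,  0.        ,  0.        ,  0.        ]), 'camera_from_world': array([[-0.99975195, -0.0210782 ,  0.00719403,  0.58323463],
       [-0.01766968,  0.55401042, -0.83232219,  0.11410039],
       [ 0.01355829, -0.83224285, -0.55424544,  1.29151625],
       [ 0.        ,  0.        ,  0.        ,  1.        ]])}
```

View pics/top0.png

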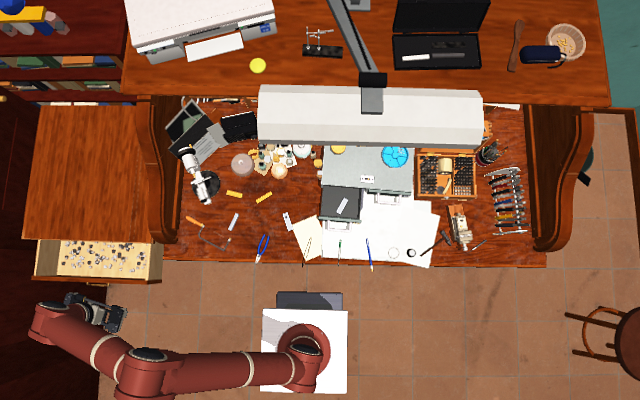

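View pics/side0.png

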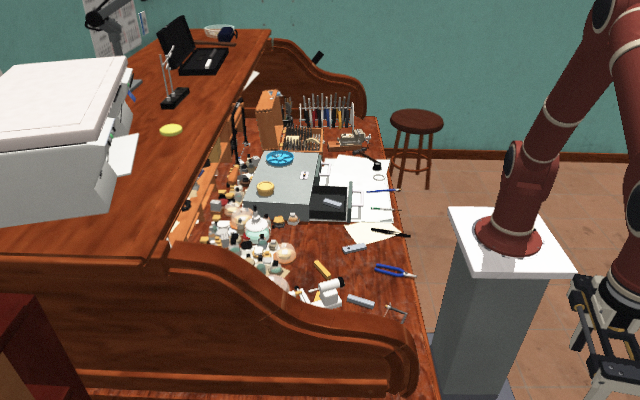

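```bash
cat > h.py <<'E'
from cell import *
import cv2,numpy as np
def K(n):
    c=camera_info(n); f=200/np.tan(np.radians(c['fov_y']/2))
    return np.array([[f,0,c['cx']],[0,f,c['cy']],[0,0,1]]),c['dist_coeffs'],c['camera_from_world']
def ray(n,uv,z):
    k,d,T=K(n); uv=np.array(uv,float).reshape(-1,1,2)
    p=cv2.undistortPoints(uv,k,d)[:,0]; v=np.c_[p,np.ones(len(p))]@T[:3,:3]
    o=-T[:3,:3].T@T[:3,3]; return o+v*((z-o[2])/v[:,2])[:,None]
def pt(n,uv,depth):
    k,d,T=K(n); uv=np.array(uv,float).reshape(-1,1,2)
    p=cv2.undistortPoints(uv,k,d)[:,0]; v=np.c_[p,np.ones(len(p))]*np.array(depth).reshape(-1,1)
    return (v-T[:3,3])@T[:3,:3]
def proj(n,P):
    k,d,T=K(n); return cv2.projectPoints(np.array(P,float).reshape(-1,3),cv2.Rodrigues(T[:3,:3])[0],T[:3,3],k,d)[0][:,0]
def cloud(n,d):
    vv,uu=np.mgrid[0:400,0:640]; P=pt(n,np.c_[uu.ravel(),vv.ravel()],d.ravel()); P[d.ravel()==0]=np.nan
    return P.reshape(400,640,3)
def snap(n,name,box=None,s=1):
    p,d=capture(n); q=p[:,:,::-1].copy()
    if box: u0,v0,u1,v1=box; q=cv2.resize(q[v0:v1,u0:u1],None,fx=s,fy=s,interpolation=cv2.INTER_CUBIC)
    cv2.imwrite(f"pics/{name}.png",q); return p,d
def st():
    s=state(); R=cv2.Rodrigues(s['tool_rot'])[0]
    print('t',round(s['time'],2),'tcp',(s['tcp_pos']*1000).round(1),'yaw(x)',np.degrees(np.arctan2(R[1,0],R[0,0])).round(1),'z',R[:,2].round(3),'F',s['ft_force'].round(1),'gap',round(s['finger_gap']*93,1)); return s
E
python3 - <<'E'
from h import *
print(grip_depth if 'grip_depth' in globals() else 'no gd')
import cell; print([x for x in dir(cell) if not x.startswith('_')])
st()
p,d=snap('top','t1',(170,130,450,270),2.8)
cv2.imwrite("pics/s1.png",cv2.resize(capture('side')[0][140:330,200:430,::-1],None,fx=3,fy=3,interpolation=cv2.INTER_CUBIC))
np.save('t1.npy',d)
C=cloud('top',d)
for uv in [(367,155),(320,160),(413,180),(412,150),(322,148),(342,205),(235,194),(264,197),(233,222),(193,221),(288,220),(395,155),(338,148),(370,100),(270,120),(470,120)]: print(uv,C[uv[1],uv[0]].round(3),p[uv[1],uv[0]])
E
```

```text
0.0188
['PlanningError', 'camera_info', 'capture', 'finish_job', 'grip_depth', 'state']
t 0.1 tcp [154.2 630.7 217.6] yaw(x) 76.3 z [-0.001 -0.002 -1.   ] F [-0.1 -0.3  0.3] gap 93.2
(367, 155) [ 0.732 -0.226  0.073] [206 210 205]
(320, 160) [ 0.723 -0.047  0.018] [255 220 108]
(413, 180) [ 0.656 -0.419 -0.005] [146  76  48]
(412, 150) [ 0.757 -0.4    0.069] [205 209 204]
(322, 148) [ 0.777 -0.054  0.001] [70 27  9]
(342, 205) [ 0.544 -0.135  0.032] [234 234 238]
(235, 194) [0.58  0.281 0.015] [250 211  80]
(264, 197) [0.571 0.167 0.015] [255 223  87]
(233, 222) [0.472 0.284 0.007] [231 232 237]
(193, 221) [0.47  0.436 0.022] [254 169  68]
(288, 220) [ 0.485  0.072 -0.001] [233 235 239]
(395, 155) [ 0.731 -0.331  0.085] [ 75 232 252]
(338, 148) [ 0.75  -0.114  0.098] [253 234 124]
(370, 100) [ 0.611 -0.139  0.88 ] [142 143 140]
(270, 120) [0.575 0.043 0.865] [240 236 230]
(470, 120) [nan nan nan] [242 238 233]
```

View pics/t1.png

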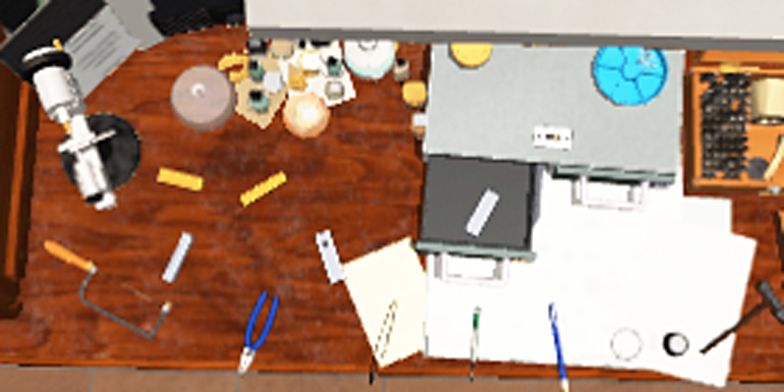

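View pics/s1.png

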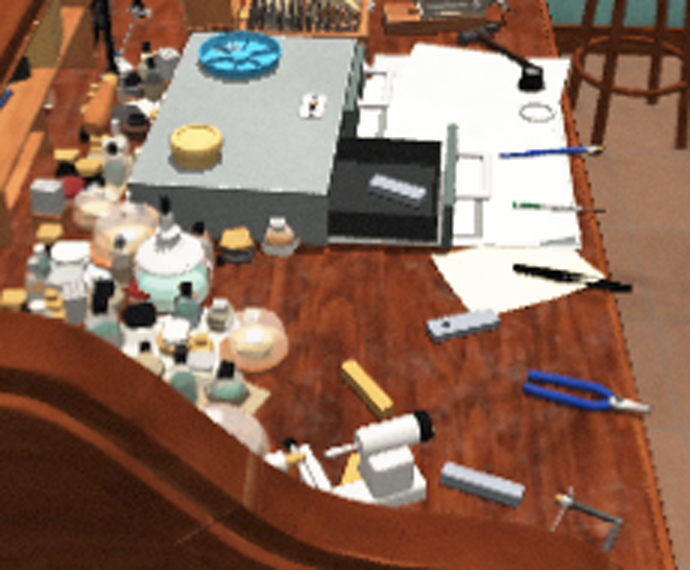

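```bash
cat >> h.py <<'E'
def pieces(n,p,verbose=True,zt=0.012,roi=((0.42,0.64),(0.03,0.36))):
    """colour masks on desk region -> rect poses (rays to plane zt, half way up sides)"""
    hsv=cv2.cvtColor(p,cv2.COLOR_RGB2HSV)
    br=cv2.inRange(hsv,(20,100,150),(32,255,255)); gr=cv2.inRange(hsv,(90,4,120),(135,60,245))
    out=[]
    for nm,m in(('brass',br),('steel',gr)):
        cs,_=cv2.findContours(m,cv2.RETR_EXTERNAL,cv2.CHAIN_APPROX_NONE)
        for c in cs:
            if cv2.contourArea(c)<15: continue
            W=ray(n,c[:,0,:].astype(float),zt)
            (cx,cy),(w,h),a=cv2.minAreaRect((W[:,:2]*1000).astype(np.float32))
            if not(roi[0][0]<cx/1000<roi[0][1] and roi[1][0]<cy/1000<roi[1][1]): continue
            if w<h: w,h,a=h,w,a+90
            if w<35: continue
            a=(a+90)%180-90
            uv=c[:,0].mean(0)
            out.append((nm,cx,cy,w,h,a,uv))
            if verbose: print(n,nm,'xy %.0f %.0f size %.0fx%.0f long-axis %.0f deg'%(cx,cy,w,h,a),uv.round())
    return out
E
python3 - <<'E'
from h import *
for n in('top','side'):
    p,d=capture(n); print(n,'cam',(-K(n)[2][:3,:3].T@K(n)[2][:3,3]).round(3))
    pieces(n,p); print('drawer');pieces(n,p,zt=.026,roi=((.45,.62),(-.25,-.05)))
    C=cloud(n,d)
    if n=='top':
        for uv in [(170,160),(170,180),(170,200),(170,220),(170,240),(165,250),(165,140),(148,160),(148,200),(148,230),(205,185),(190,160),(195,170),(203,190),(208,197),(200,180),(195,200),(243,165),(278,172),(300,150)]: print(uv,C[uv[1],uv[0]].round(3))
    else:
        for uv in [(320,285),(340,285),(322,295),(300,275),(400,340),(350,312),(380,320),(300,285),(410,380),(285,260)]: print(uv,C[uv[1],uv[0]].round(3))
E
```

```text
top cam [ 0.316 -0.053  1.574]
top brass xy 571 169 size 66x12 long-axis -57 deg [264. 197.]
top brass xy 582 285 size 59x15 long-axis 77 deg [234. 194.]
top steel xy 478 71 size 65x16 long-axis 20 deg [288. 222.]
top steel xy 473 282 size 65x14 long-axis -24 deg [233. 221.]
drawer
top steel xy 543 -135 size 66x21 long-axis -29 deg [341. 206.]
(170, 160) [0.685 0.508 0.121]
(170, 180) [0.612 0.507 0.106]
(170, 200) [0.54  0.507 0.089]
(170, 220) [0.467 0.506 0.075]
(170, 240) [0.392 0.498 0.079]
(165, 250) [ 0.357  0.544 -0.   ]
(165, 140) [0.74  0.506 0.191]
(148, 160) [0.644 0.523 0.275]
(148, 200) [0.52  0.539 0.208]
(148, 230) [0.431 0.607 0.026]
(205, 185) [0.598 0.377 0.096]
(190, 160) [0.672 0.414 0.177]
(195, 170) [0.645 0.406 0.138]
(203, 190) [0.569 0.367 0.152]
(208, 197) [0.547 0.352 0.135]
(200, 180) [0.608 0.384 0.14 ]
(195, 200) [0.555 0.44  0.004]
(243, 165) [0.69  0.25  0.044]
(278, 172) [0.667 0.114 0.034]
(300, 150) [0.751 0.03  0.058]
side cam [0.568 1.024 0.807]
side brass xy 574 172 size 64x11 long-axis -57 deg [322. 268.]
side steel xy 474 287 size 67x13 long-axis -22 deg [361. 300.]
side steel xy 482 83 size 67x20 long-axis 21 deg [354. 247.]
drawer
side steel xy 545 -129 size 63x22 long-axis -28 deg [332. 202.]
(320, 285) [0.575 0.388 0.163]
(340, 285) [0.533 0.375 0.152]
(322, 295) [0.571 0.389 0.134]
(300, 275) [ 0.633  0.189 -0.002]
(400, 340) [0.43  0.542 0.185]
(350, 312) [0.519 0.503 0.213]
(380, 320) [0.464 0.512 0.203]
(300, 285) [ 0.63   0.228 -0.   ]
(410, 380) [0.396 0.543 0.065]
(285, 260) [0.676 0.151 0.017]
```

```bash
python3 - <<'E'
from h import *
p,d=capture('top'); C=cloud('top',d)
z=C[:,:,2]; 
g=(np.abs(p.astype(int)-np.array([206,210,205])).max(2)<25)&(z>.055)&(z<.09)
m=(g*255).astype(np.uint8); m=cv2.morphologyEx(m,cv2.MORPH_CLOSE,np.ones((5,5)))
n,l,s,c=cv2.connectedComponentsWithStats(m); i=1+s[1:,4].argmax(); print(s[i])
cn=max(cv2.findContours((l==i).astype(np.uint8),0,1)[0],key=cv2.contourArea)
W=ray('top',cn[:,0],.072)*1000
print('median z top',np.nanmedian(z[l==i]))
r=cv2.minAreaRect(W[:,:2].astype(np.float32)); print(r, cv2.boxPoints(r))
for a,b,ax in[((-120,-100),0,0)]: pass
# edges
yb=np.arange(-370,-60,20)
for y in yb:
    k=np.abs(W[:,1]-y)<6; 
    if k.any(): print(y,'front x',W[k,0].min().round())
for x in range(650,800,20):
    k=np.abs(W[:,0]-x)<6
    if k.any(): print(x,'y',W[k,1].min().round(),W[k,1].max().round())
# microscope
P=C.reshape(-1,3); k=(P[:,2]>.07)&(P[:,1]<.40)&(P[:,1]>.25)&(P[:,0]>.45)&(P[:,0]<.7); Q=P[k]; Q=Q[Q[:,1].argsort()][:12]; print(Q.round(3))
p,d=capture('side');P=cloud('side',d).reshape(-1,3); k=(P[:,2]>.07)&(P[:,1]<.40)&(P[:,1]>.25)&(P[:,0]>.45)&(P[:,0]<.7); Q=P[k]; Q=Q[Q[:,1].argsort()][:12]; print(Q.round(3))
E
python3 - <<'E'
import cv2
cv2.imwrite('pics/c.png',cv2.resize(cv2.imread('pics/top0.png')[135:245,310:425],None,fx=5,fy=5,interpolation=cv2.INTER_CUBIC))
E
```

```text
[ 322  146   93   47 3057]
median z top 0.07145389062106326
((686.0054931640625, -230.1793670654297), (347.11712646484375, 172.450927734375), 87.52017974853516) [[ 592.3513  -399.84467]
 [ 764.64075 -407.30615]
 [ 779.65967  -60.51407]
 [ 607.37024  -53.05258]]
-370 front x 596.0
-350 front x 599.0
-330 front x 599.0
-310 front x 602.0
-290 front x 602.0
-270 front x 598.0
-250 front x 605.0
-230 front x 608.0
-210 front x 608.0
-190 front x 607.0
-170 front x 611.0
-150 front x 610.0
-130 front x 614.0
-110 front x 613.0
-90 front x 617.0
-70 front x 616.0
650 y -397.0 -56.0
670 y -398.0 -56.0
690 y -402.0 -59.0
710 y -402.0 -59.0
730 y -399.0 -62.0
750 y -403.0 -62.0
770 y -407.0 -66.0
[[0.627 0.346 0.123]
 [0.632 0.348 0.118]
 [0.625 0.348 0.116]
 [0.623 0.349 0.123]
 [0.533 0.349 0.154]
 [0.627 0.35  0.123]
 [0.631 0.351 0.119]
 [0.53  0.351 0.147]
 [0.529 0.351 0.159]
 [0.532 0.351 0.159]
 [0.547 0.352 0.136]
 [0.537 0.352 0.105]]
[[0.628 0.349 0.12 ]
 [0.63  0.353 0.12 ]
 [0.632 0.353 0.123]
 [0.629 0.353 0.124]
 [0.625 0.354 0.118]
 [0.632 0.355 0.119]
 [0.632 0.355 0.122]
 [0.625 0.355 0.122]
 [0.627 0.355 0.122]
 [0.634 0.355 0.119]
 [0.629 0.356 0.12 ]
 [0.634 0.356 0.117]]
```

View pics/c.png

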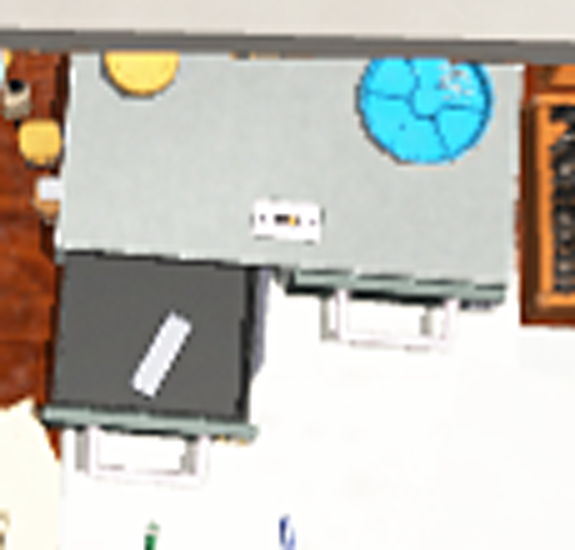

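```bash
python3 - <<'E'
from h import *
o=ray('top',[(338.4,229.5),(387.4,203.2),(319.5,217.8),(360,221.5)],.052)*1000; print(o.round(1))
th=np.radians(-3.9); R=np.array([[np.cos(th),-np.sin(th)],[np.sin(th),np.cos(th)]])
c=np.array([605.5,-226])+R@[105,0]; print('chest',c)
L=((o[:,:2]-c)@R); print('in chest frame',L.round(1))
f=lambda q,y:c+R@[-q,y]
print('stray in chest', ((np.array([543,-135])-c)@R).round(1))
E
```

```text
[[ 447.9 -122.    52. ]
 [ 551.3 -306.3   52. ]
 [ 490.3  -50.5   52. ]
 [ 479.6 -202.7   52. ]]
chest [ 710.25684928 -233.14160552]
in chest frame [[-269.3   93. ]
 [-153.6  -83.8]
 [-231.8  167.3]
 [-232.2   14.7]]
stray in chest [-173.5   86.5]
```

{"method": "move_arm", "body": {"motion": [[[93,0,0,50,0],[93,0,0,100,0],[93,0,0,133,0],[93,30,-30,133,-5],[93,60,-65,133,-8]]], "force": 30}}

```text
time: 0.9
tcp_pos: [0.2138, 0.5671, 0.3524]
tool_rot: [-2.598, -1.763, -0.003]
ft_force: [1.0, -0.1, 0.6]
finger_gap: 1.001
```

{"method": "move_arm", "body": {"motion": [[[93,33,-37,0,0],[93,66,-74,0,0],[93,99,-111,0,0],[93,132,-148,0,-3],[93,165,-185,0,-7]]]}}

```text
time: 1.4
tcp_pos: [0.3799, 0.3804, 0.3528]
tool_rot: [-2.702, -1.598, -0.005]
ft_force: [0.4, -0.4, -0.0]
finger_gap: 1.004
```

{"method": "move_arm", "body": {"motion": [[[93,33,-37,0,0],[93,66,-74,0,0],[93,80,-120,0,0],[93,90,-170,-10,0],[93,110,-220,-20,0]]]}}

```text
time: 1.9
tcp_pos: [0.4874, 0.1646, 0.3343]
tool_rot: [-2.702, -1.598, -0.006]
ft_force: [0.6, 1.4, 0.0]
finger_gap: 1.0
```

```bash
python3 -c "
from h import *
st()"
```

```text
t 1.9 tcp [487.4 164.6 334.3] yaw(x) 61.2 z [ 0.002  0.004 -1.   ] F [0.6 1.4 0. ] gap 93.0
```

{"method": "move_arm", "body": {"motion": [[[50,10,-50,-40,0],[50,20,-100,-80,0],[50,30,-150,-120,0],[50,40,-200,-160,0],[50,48,-248,-180,0]]]}}

```text
time: 2.4
tcp_pos: [0.5257, -0.0317, 0.1848]
tool_rot: [-2.7, -1.6, -0.006]
ft_force: [0.5, 0.5, -0.2]
finger_gap: 0.617
```

{"method": "move_arm", "body": {"motion": [[[50,8,-50,-20,0],[50,8,-50,-30,0],[50,8,-50,-30,0]]]}}

```text
time: 2.7
tcp_pos: [0.5324, -0.0833, 0.1532]
tool_rot: [-2.701, -1.593, -0.001]
ft_force: [0.9, 0.9, -0.0]
finger_gap: 0.54
```

```bash
python3 -c "
from h import *
st()
snap('side','s2',(300,120,440,260),4)
snap('top','t2',(300,130,420,250),4)"
```

```text
t 2.7 tcp [532.4 -83.3 153.2] yaw(x) 61.1 z [-0.002  0.005 -1.   ] F [ 0.9  0.9 -0. ] gap 50.2
```

View pics/s2.png

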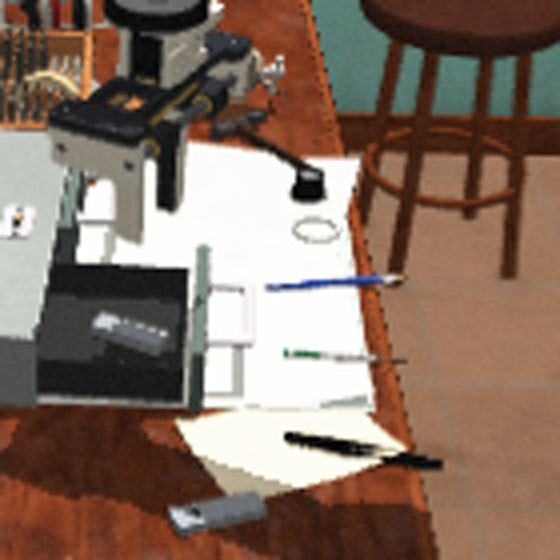

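{"method": "move_arm", "body": {"motion": [[[50,12,-50,0,0],[50,12,-50,-45,0],[50,12,-50,-85,0],[50,12,-50,-115,0],[50,12,-50,-135,0]]]}}

```text
time: 3.3
tcp_pos: [0.5462, -0.1267, 0.019]
tool_rot: [-2.692, -1.606, -0.009]
ft_force: [-0.2, -0.4, 0.3]
finger_gap: 0.537
```

{"method": "move_arm", "body": {"motion": [[[50,0,0,0,0],[10,0,0,0,0],[0,0,0,0,0],[0,0,0,0,0],[0,0,0,0,0]]]}}

```text
time: 3.8
tcp_pos: [0.5468, -0.1279, 0.0204]
tool_rot: [-2.695, -1.607, -0.01]
ft_force: [-0.4, -2.4, 1.7]
finger_gap: 0.243
```

```bash
python3 -c "
from h import *
st()"
```

```text
t 3.8 tcp [ 546.8 -127.9   20.4] yaw(x) 61.6 z [ 0.003  0.007 -1.   ] F [-0.4 -2.4  1.7] gap 22.6
```

{"method": "move_arm", "body": {"motion": [[[0,0,0,0,0],[0,0,0,0,0],[0,0,0,10,0],[0,0,0,40,0],[0,0,0,80,0]]]}}

```text
time: 4.3
tcp_pos: [0.5453, -0.1271, 0.1001]
tool_rot: [-2.692, -1.605, -0.005]
ft_force: [1.1, 0.2, -0.3]
finger_gap: 0.205
```

```bash
python3 -c "
from h import *
st()
snap('side','s3',(300,120,440,260),4)"
```

```text
t 4.3 tcp [ 545.3 -127.1  100.1] yaw(x) 61.6 z [-0.001  0.008 -1.   ] F [ 1.1  0.2 -0.3] gap 19.1
```

View pics/s3.png

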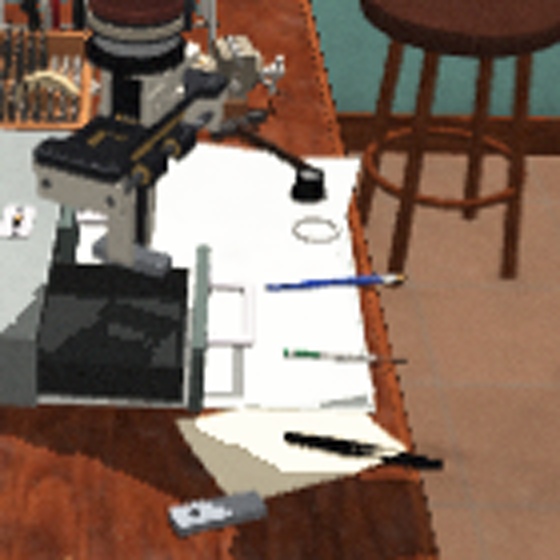

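{"method": "move_arm", "body": {"motion": [[[0,0,10,40,0],[0,-10,60,40,0],[0,-20,110,40,0],[0,-30,160,40,0],[0,-40,208,40,0]]], "force": 40}}

```text
time: 4.85
tcp_pos: [0.5101, 0.0794, 0.1483]
tool_rot: [2.697, 1.607, 0.024]
ft_force: [0.5, 1.1, -1.2]
finger_gap: 0.21
```

{"method": "move_arm", "body": {"motion": [[[0,0,45,-10,0],[0,0,69,-40,0],[0,0,69,-85,0],[0,0,69,-115,0],[0,0,69,-125,0]]]}}

```text
time: 5.35
tcp_pos: [0.5078, 0.1485, 0.0208]
tool_rot: [2.697, 1.61, 0.015]
ft_force: [0.4, -0.3, -0.7]
finger_gap: 0.206
```

```bash
python3 -c "
from h import *
st()"
```

```text
t 5.35 tcp [507.8 148.5  20.8] yaw(x) 61.7 z [ 0.009  0.005 -1.   ] F [ 0.4 -0.3 -0.7] gap 19.2
```

Lower until just on the desk, release to 50, rise.

{"method": "move_arm", "body": {"motion": [[[0,0,0,-7,0],[0,0,0,-13,0],[0,0,0,-13,0]]]}}

```text
time: 5.65
tcp_pos: [0.5084, 0.1484, 0.0083]
tool_rot: [2.698, 1.609, 0.017]
ft_force: [-0.1, 1.0, -0.4]
finger_gap: 0.204
```

{"method": "move_arm", "body": {"motion": [[[50,0,0,0,0],[50,0,0,0,0],[50,0,0,0,0],[50,0,0,40,0],[50,0,0,90,0]]]}}

```text
time: 6.15
tcp_pos: [0.5068, 0.148, 0.0978]
tool_rot: [-2.698, -1.609, -0.009]
ft_force: [1.5, 0.8, 0.5]
finger_gap: 0.53
```

```bash
python3 -c "
from h import *
st()
p,d=snap('side','s4',(260,200,420,330),4); pieces('side',p)
p,d=snap('top','t4',(200,150,360,250),4); pieces('top',p)"
```

```text
t 6.15 tcp [506.8 148.   97.8] yaw(x) 61.6 z [ 0.005  0.003 -1.   ] F [1.5 0.8 0.5] gap 49.3
side steel xy 475 287 size 68x15 long-axis -22 deg [360. 300.]
side steel xy 481 83 size 65x20 long-axis 21 deg [354. 247.]
top steel xy 474 70 size 56x17 long-axis 20 deg [288. 223.]
```

View pics/s4.png

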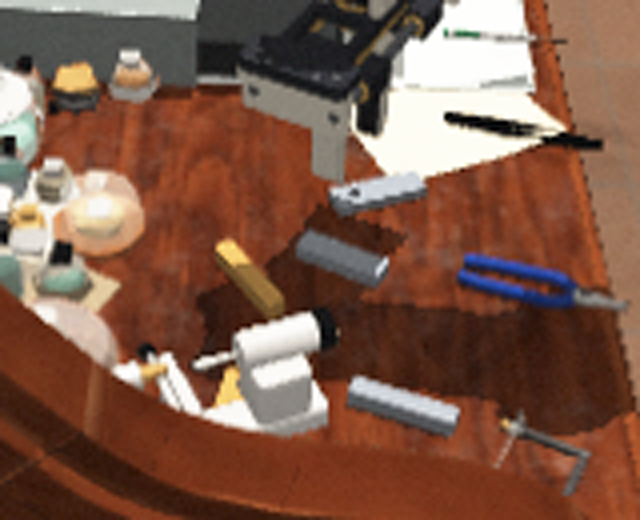

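View pics/t4.png

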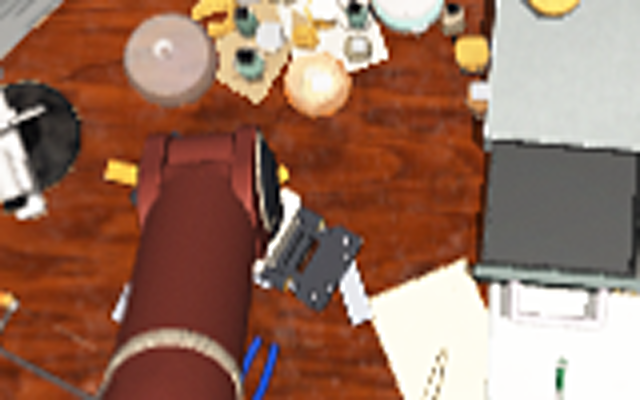

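{"method": "move_arm", "body": {"motion": [[[36,30,15,0,-8],[36,58,31,0,-16],[36,58,31,0,-24],[36,58,31,0,-29],[36,58,31,-20,-29]]]}}

```text
time: 6.75
tcp_pos: [0.5731, 0.1813, 0.0861]
tool_rot: [3.006, 0.878, 0.044]
ft_force: [0.3, 0.7, 0.1]
finger_gap: 0.384
```

```bash
python3 -c "
from h import *
st()
p,d=snap('side','s5',(260,200,420,330),4); pieces('side',p)"
```

```text
t 6.75 tcp [573.1 181.3  86.1] yaw(x) 32.6 z [ 0.03  -0.002 -1.   ] F [0.3 0.7 0.1] gap 35.7
side steel xy 509 153 size 61x18 long-axis -29 deg [346. 263.]
side steel xy 482 83 size 67x20 long-axis 21 deg [354. 247.]
```

View pics/s5.png

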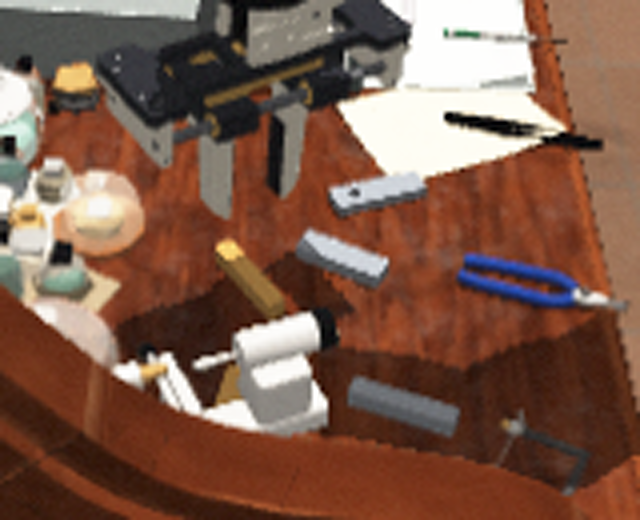

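{"method": "move_arm", "body": {"motion": [[[36,-7,-2,-20,0],[36,-7,-2,-55,0],[36,-7,-2,-78,0],[36,-7,-2,-80,0],[0,-7,-2,-80,0]]]}}

```text
time: 7.3
tcp_pos: [0.562, 0.1783, 0.0012]
tool_rot: [3.006, 0.88, 0.027]
ft_force: [-0.1, -0.2, -0.4]
finger_gap: 0.34
```

{"method": "move_arm", "body": {"motion": [[[0,0,0,0,0],[0,0,0,0,0],[0,0,0,0,0],[0,0,0,0,0]]]}}

```text
time: 7.7
tcp_pos: [0.5624, 0.1785, 0.0015]
tool_rot: [3.006, 0.88, 0.029]
ft_force: [0.8, 0.9, 0.6]
finger_gap: 0.145
```

```bash
python3 -c "
from h import *
st()"
```

```text
t 7.7 tcp [562.4 178.5   1.5] yaw(x) 32.6 z [ 0.021 -0.004 -1.   ] F [0.8 0.9 0.6] gap 13.5
```

```bash
cat >> h.py <<'E'
th=np.radians(-3.9); RC=np.array([[np.cos(th),-np.sin(th)],[np.sin(th),np.cos(th)]]); CC=np.array([710.3,-233.1])
def c2w(x,y): return (CC+RC@[x,y]).round(1)
def w2c(x,y): return ((np.array([x,y])-CC)@RC).round(1)
E
python3 -c "
from h import *
print(c2w(-173,122),c2w(-160,50),c2w(-269,87))"
```

```text
[546.  -99.6] [ 554.1 -172.3] [ 447.8 -128. ]
```

{"method": "move_arm", "body": {"motion": [[[0,0,0,40,0],[0,0,0,90,0],[0,0,-10,130,8],[0,0,-50,135,16],[0,0,-95,135,24]]]}}

```text
time: 8.2
tcp_pos: [0.5632, 0.0848, 0.1384]
tool_rot: [2.752, 1.502, 0.038]
ft_force: [1.3, -0.8, -0.9]
finger_gap: 0.149
```

{"method": "move_arm", "body": {"motion": [[[0,-4,-48,0,8],[0,-8,-96,0,16],[0,-12,-144,0,24],[0,-17,-185,0,29],[0,-17,-185,-30,29]]]}}

```text
time: 8.7
tcp_pos: [0.5473, -0.1115, 0.1115]
tool_rot: [2.297, 2.126, 0.04]
ft_force: [0.4, -0.8, -1.1]
finger_gap: 0.143
```

```bash
python3 -c "
from h import *
st()
snap('side','s6',(260,100,420,230),4)
snap('top','t6',(300,130,420,250),4)"
```

```text
t 8.7 tcp [ 547.3 -111.5  111.5] yaw(x) 85.6 z [ 0.026  0.009 -1.   ] F [ 0.4 -0.8 -1.1] gap 13.3
```

View pics/s6.png

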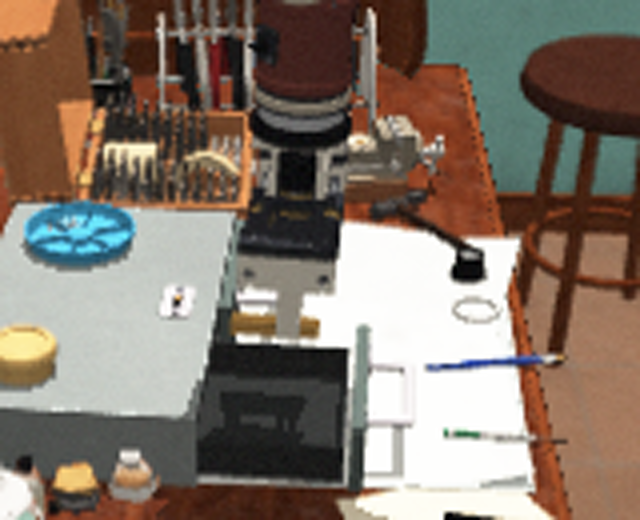

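{"method": "move_arm", "body": {"motion": [[[0,-1,11,0,0],[0,-1,11,-40,0],[0,-1,11,-70,0],[0,-1,11,-90,0],[0,-1,11,-92,0]]]}}

```text
time: 9.3
tcp_pos: [0.5435, -0.0871, 0.0144]
tool_rot: [-2.288, -2.144, -0.035]
ft_force: [-0.6, 1.9, 10.9]
finger_gap: 0.148
```

```bash
python3 -c "
from h import *
st()"
```

```text
t 9.3 tcp [543.5 -87.1  14.4] yaw(x) 86.3 z [ 0.012  0.02  -1.   ] F [-0.6  1.9 10.9] gap 13.8
```

{"method": "move_arm", "body": {"motion": [[[0,0,-5,4,0],[0,0,-14,4,0],[0,0,-14,4,0]]]}}

```text
time: 9.6
tcp_pos: [0.5439, -0.1022, 0.0192]
tool_rot: [-2.29, -2.144, -0.035]
ft_force: [0.6, -1.5, -0.6]
finger_gap: 0.143
```

{"method": "move_arm", "body": {"motion": [[[32,0,0,0,0],[32,0,0,0,0],[32,0,0,0,0],[32,0,0,40,0],[32,0,0,90,0]]]}}

```text
time: 10.1
tcp_pos: [0.5419, -0.1016, 0.108]
tool_rot: [-2.286, -2.141, -0.029]
ft_force: [0.9, -0.3, -0.2]
finger_gap: 0.343
```

```bash
python3 -c "
from h import *
st()
snap('side','s7',(260,100,420,230),4)
p,d=snap('top','t7',(200,130,420,250),3.5);pieces('top',p)"
```

```text
t 10.1 tcp [ 541.9 -101.6  108. ] yaw(x) 86.3 z [ 0.007  0.02  -1.   ] F [ 0.9 -0.3 -0.2] gap 31.9
top brass xy 582 285 size 59x15 long-axis 77 deg [234. 194.]
top steel xy 477 71 size 64x19 long-axis 16 deg [288. 222.]
top steel xy 473 282 size 65x14 long-axis -24 deg [233. 221.]
top steel xy 507 146 size 61x19 long-axis -27 deg [269. 214.]
```

View pics/s7.png

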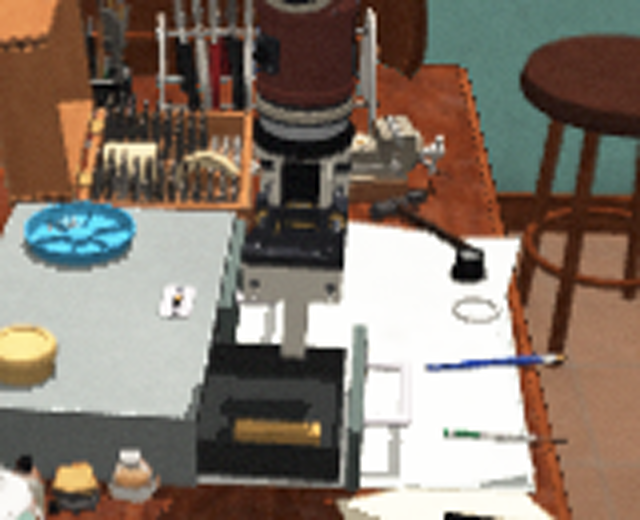

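View pics/t7.png

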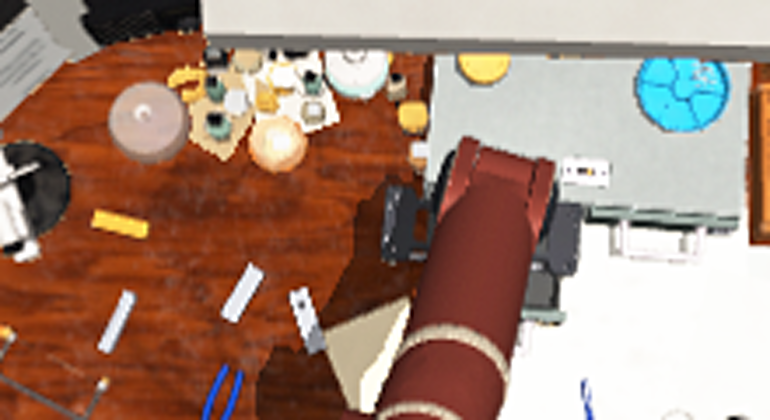

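{"method": "move_arm", "body": {"motion": [[[40,0,40,20,-8],[40,5,90,35,-16],[40,10,140,40,-24],[40,15,190,40,-32],[40,20,240,40,-40]]]}}

```text
time: 10.7
tcp_pos: [0.5679, 0.1356, 0.1551]
tool_rot: [2.878, 1.219, 0.042]
ft_force: [0.2, 0.0, 0.3]
finger_gap: 0.427
```

{"method": "move_arm", "body": {"motion": [[[40,5,30,0,-8],[40,10,50,0,-16],[40,15,60,0,-24],[40,15,60,0,-32],[40,15,60,0,-40]]]}}

```text
time: 11.2
tcp_pos: [0.5822, 0.1966, 0.1541]
tool_rot: [3.113, 0.154, 0.028]
ft_force: [-0.6, -1.0, -0.1]
finger_gap: 0.433
```

```bash
python3 -c "
from h import *
st()"
```

```text
t 11.2 tcp [582.2 196.6 154.1] yaw(x) 5.7 z [ 0.019 -0.024 -1.   ] F [-0.6 -1.  -0.1] gap 40.3
```

Now yaw −19 and y +70.

{"method": "move_arm", "body": {"motion": [[[40,-2,20,0,-8],[40,-4,45,0,-16],[40,-4,62,-20,-19],[40,-4,68,-50,-19],[40,-4,70,-65,-19]]]}}

```text
time: 11.7
tcp_pos: [0.5758, 0.2681, 0.0858]
tool_rot: [3.092, -0.357, 0.014]
ft_force: [0.2, -0.2, -0.8]
finger_gap: 0.431
```

```bash
python3 -c "
from h import *
st()
p,d=snap('side','s8',(260,200,420,330),4)
p,d=snap('top','t8',(180,150,340,250),4);pieces('top',p)"
```

```text
t 11.7 tcp [575.8 268.1  85.8] yaw(x) -13.1 z [ 0.006 -0.03  -1.   ] F [ 0.2 -0.2 -0.8] gap 40.1
top steel xy 478 71 size 65x16 long-axis 20 deg [288. 222.]
top steel xy 473 282 size 65x14 long-axis -24 deg [233. 221.]
top steel xy 507 146 size 61x19 long-axis -27 deg [269. 214.]
```

View pics/s8.png

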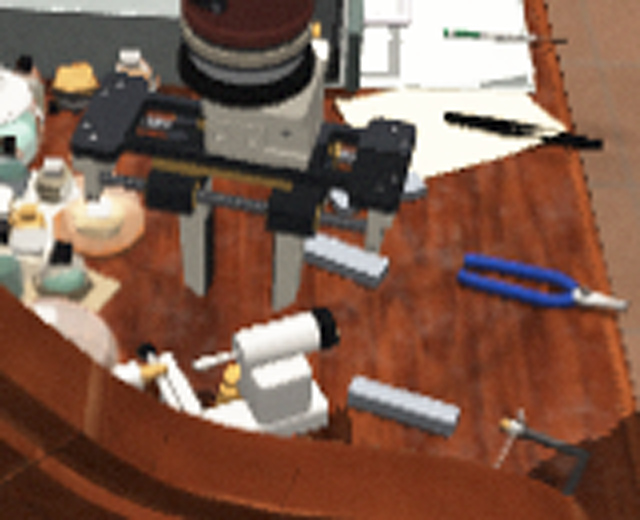

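View pics/t8.png

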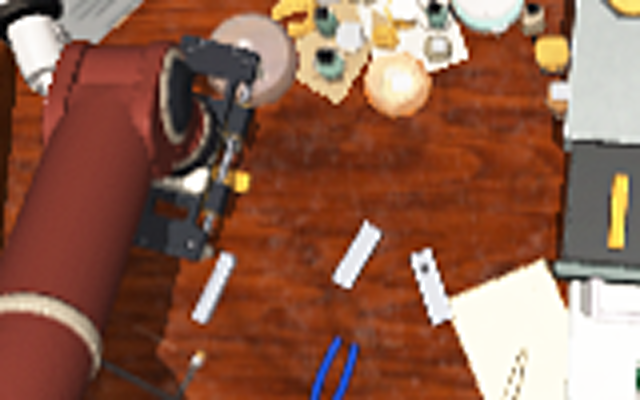

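{"method": "move_arm", "body": {"motion": [[[40,1,0,-30,0],[40,1,0,-60,0],[40,1,0,-78,0],[40,1,0,-82,0],[0,1,0,-82,0]]]}}

```text
time: 12.3
tcp_pos: [0.5778, 0.2653, 0.0048]
tool_rot: [3.09, -0.362, 0.015]
ft_force: [-0.9, -0.2, 0.1]
finger_gap: 0.385
```

{"method": "move_arm", "body": {"motion": [[[0,0,0,0,0],[0,0,0,0,0],[0,0,0,0,0],[0,0,0,0,0]]]}}

```text
time: 12.7
tcp_pos: [0.5786, 0.2654, 0.0065]
tool_rot: [3.091, -0.362, 0.018]
ft_force: [-1.3, -0.2, 6.5]
finger_gap: 0.184
```

```bash
python3 -c "
from h import *
st()"
```

```text
t 12.7 tcp [578.6 265.4   6.5] yaw(x) -13.4 z [ 0.008 -0.031 -1.   ] F [-1.3 -0.2  6.5] gap 17.1
```

```bash
python3 -c "
from h import *
print(c2w(-178,52))"
```

```text
[ 536.2 -169.1]
```

{"method": "move_arm", "body": {"motion": [[[0,0,-5,30,0],[0,0,-15,75,0],[0,0,-45,115,-8],[0,0,-90,140,-16],[0,0,-135,140,-24]]]}}

```text
time: 13.2
tcp_pos: [0.5813, 0.1301, 0.1508]
tool_rot: [2.95, -1.002, 0.019]
ft_force: [0.8, -1.0, -1.2]
finger_gap: 0.189
```

{"method": "move_arm", "body": {"motion": [[[0,-8,-45,0,-8],[0,-12,-90,0,-16],[0,-17,-135,0,-24],[0,-22,-180,0,-32],[0,-27,-225,0,-40]]]}}

```text
time: 13.7
tcp_pos: [0.5539, -0.0961, 0.1509]
tool_rot: [2.423, -1.956, 0.004]
ft_force: [0.8, -1.3, -1.3]
finger_gap: 0.186
```

```bash
python3 -c "
from h import *
st()"
```

```text
t 13.7 tcp [553.9 -96.1 150.9] yaw(x) -77.8 z [-0.015 -0.024 -1.   ] F [ 0.8 -1.3 -1.3] gap 17.3
```

{"method": "move_arm", "body": {"motion": [[[0,-8,-40,0,-8],[0,-17,-70,0,-16],[0,-17,-73,-30,-16],[0,-17,-73,-70,-16],[0,-17,-73,-95,-16]]]}}

```text
time: 14.2
tcp_pos: [0.536, -0.1683, 0.0537]
tool_rot: [2.126, -2.274, -0.006]
ft_force: [-0.3, 1.3, -1.8]
finger_gap: 0.186
```

```bash
python3 -c "
from h import *
s=st(); print(w2c(*(s['tcp_pos'][:2]*1000)))
snap('side','s9',(260,100,420,230),4)"
```

```text
t 14.2 tcp [ 536.  -168.3   53.7] yaw(x) -93.8 z [-0.024 -0.016 -1.   ] F [-0.3  1.3 -1.8] gap 17.3
[-178.3   52.8]
```

View pics/s9.png

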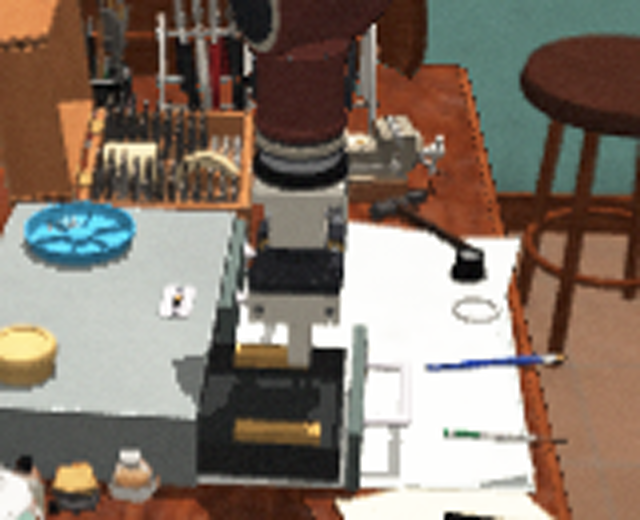

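{"method": "move_arm", "body": {"motion": [[[0,0,2,-20,0],[0,0,2,-32,0],[0,0,2,-33,0],[0,0,2,-33,0],[30,0,2,-33,0]]]}}

```text
time: 14.75
tcp_pos: [0.5354, -0.1648, 0.0189]
tool_rot: [2.128, -2.271, -0.012]
ft_force: [0.9, -0.8, 0.0]
finger_gap: 0.236
```

{"method": "move_arm", "body": {"motion": [[[30,0,0,0,0],[30,0,0,0,0],[30,0,0,40,0],[30,-10,0,85,0],[30,-40,0,110,0]]]}}

```text
time: 15.25
tcp_pos: [0.4983, -0.1662, 0.1317]
tool_rot: [2.132, -2.269, -0.001]
ft_force: [-0.1, -0.1, 0.4]
finger_gap: 0.321
```

```bash
python3 -c "
from h import *
s=st(); print(w2c(*(s['tcp_pos'][:2]*1000)))
snap('side','s10',(260,100,420,230),4)"
```

```text
t 15.25 tcp [ 498.3 -166.2  131.7] yaw(x) -93.6 z [-0.021 -0.019 -1.   ] F [-0.1 -0.1  0.4] gap 29.9
[-216.    52.3]
```

View pics/s10.png

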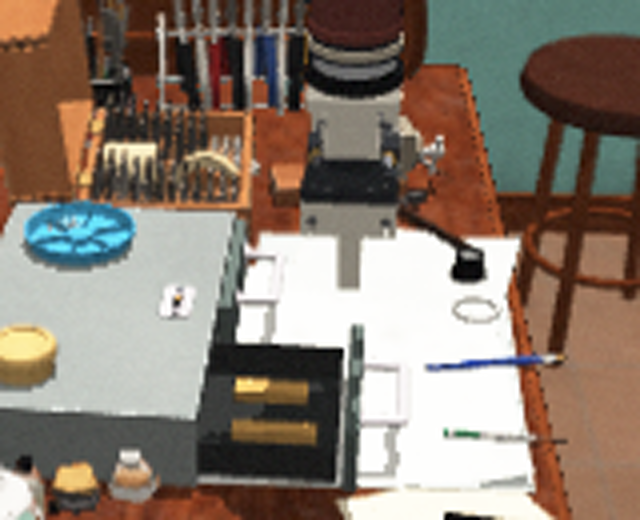

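```bash
python3 -c "
from h import *
for x in(-295,-270,-177,-167,-161): print(x,c2w(x,90))"
```

```text
-295 [ 422.1 -123.2]
-270 [ 447.  -124.9]
-177 [ 539.8 -131.3]
-167 [ 549.8 -131.9]
-161 [ 555.8 -132.4]
```

{"method": "move_arm", "body": {"motion": [[[0,-40,20,0,0],[0,-76,42,0,0],[0,-76,42,-30,0],[0,-76,42,-60,0],[0,-76,42,-90,0]]]}}

```text
time: 15.8
tcp_pos: [0.4161, -0.1253, 0.0436]
tool_rot: [2.124, -2.277, -0.004]
ft_force: [0.4, -0.5, 0.4]
finger_gap: 0.004
```

```bash
python3 -c "
from h import *
s=st(); print(w2c(*(s['tcp_pos'][:2]*1000)))
snap('side','s11',(260,100,420,230),4)"
```

```text
t 15.8 tcp [ 416.1 -125.3   43.6] yaw(x) -94.0 z [-0.022 -0.017 -1.   ] F [ 0.4 -0.5  0.4] gap 0.4
[-300.8   87.5]
```

View pics/s11.png

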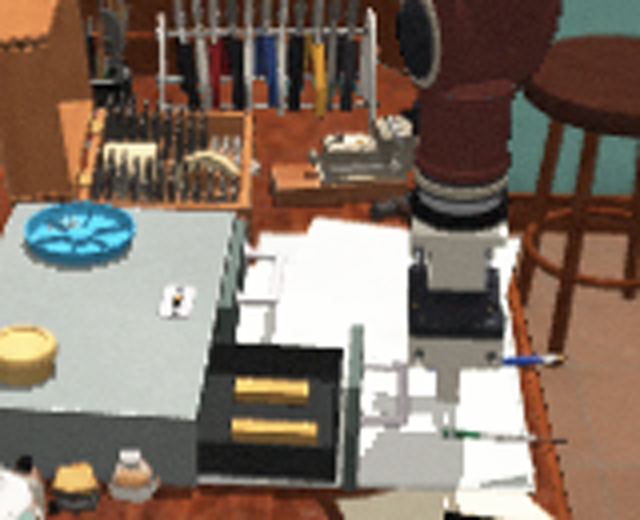

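{"method": "move_arm", "body": {"motion": [[[0,15,-1,0,0],[0,40,-3,0,0],[0,65,-4,0,0],[0,90,-6,0,0],[0,110,-8,0,0]]]}}

```text
time: 16.35
tcp_pos: [0.5234, -0.1315, 0.0403]
tool_rot: [2.121, -2.273, -0.02]
ft_force: [-1.7, 2.2, 0.5]
finger_gap: 0.0
```

```bash
python3 -c "
from h import *
s=st(); print(w2c(*(s['tcp_pos'][:2]*1000)))
snap('side','s12',(260,100,420,230),4)"
```

```text
t 16.35 tcp [ 523.4 -131.5   40.3] yaw(x) -93.9 z [-0.033 -0.013 -0.999] F [-1.7  2.2  0.5] gap 0.0
[-193.3   88.7]
```

View pics/s12.png

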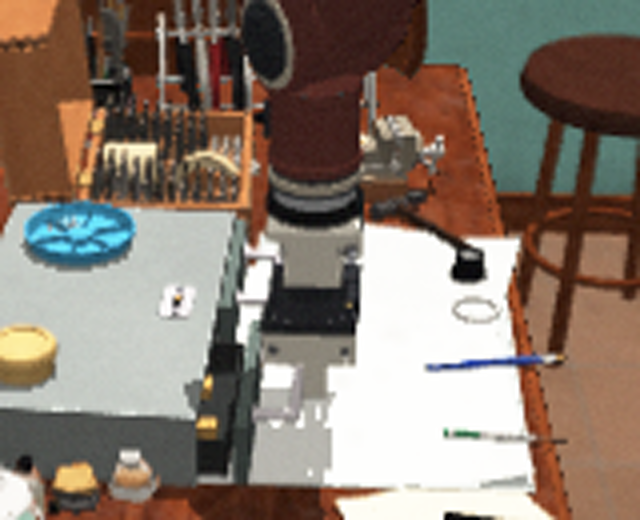

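{"method": "move_arm", "body": {"motion": [[[0,8,-1,0,0],[0,16,-1,0,0],[0,22,-2,0,0],[0,26,-2,0,0],[0,28,-2,0,0]]]}}

```text
time: 16.9
tcp_pos: [0.5523, -0.1343, 0.0406]
tool_rot: [2.122, -2.27, -0.019]
ft_force: [-7.8, 0.1, 7.4]
finger_gap: 0.004
```

{"method": "move_arm", "body": {"motion": [[[0,2,0,0,0],[0,4,0,0,0]]]}}

```text
time: 17.1
tcp_pos: [0.5522, -0.1343, 0.0407]
tool_rot: [2.117, -2.268, -0.03]
ft_force: [-10.8, 0.2, 7.5]
finger_gap: 0.004
```

{"method": "move_arm", "body": {"motion": [[[0,2,0,0,0],[0,4,0,0,0],[0,4,0,0,0]]]}}

```text
time: 17.4
tcp_pos: [0.5521, -0.1342, 0.0407]
tool_rot: [2.113, -2.267, -0.041]
ft_force: [-9.5, 1.5, 5.6]
finger_gap: 0.004
```

{"method": "move_arm", "body": {"motion": [[[0,-10,0,0,0],[0,-20,0,0,0],[0,-20,0,45,0],[0,-20,0,85,0],[0,-20,-40,85,0]]]}}

```text
time: 17.9
tcp_pos: [0.5376, -0.1696, 0.1297]
tool_rot: [2.132, -2.26, -0.031]
ft_force: [1.5, 1.3, -0.0]
finger_gap: 0.007
```

```bash
python3 -c "
from h import *
s=st(); print(w2c(*(s['tcp_pos'][:2]*1000)))
snap('side','s13',(260,100,420,230),4)
p,d=snap('top','t13',(180,130,420,250),3.3); pieces('top',p)
print(c2w(-134,-86))"
```

```text
t 17.9 tcp [ 537.6 -169.6  129.7] yaw(x) -93.3 z [-0.039 -0.009 -0.999] F [ 1.5  1.3 -0. ] gap 0.7
[-176.6   51.6]
[ 570.8 -309.8]
```

View pics/s13.png

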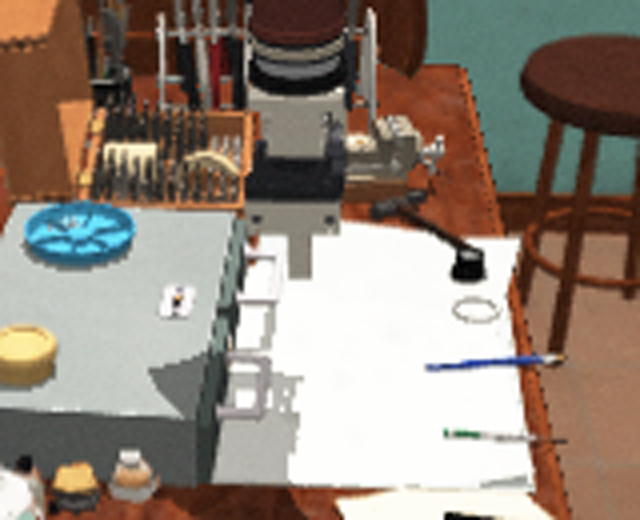

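View pics/t13.png

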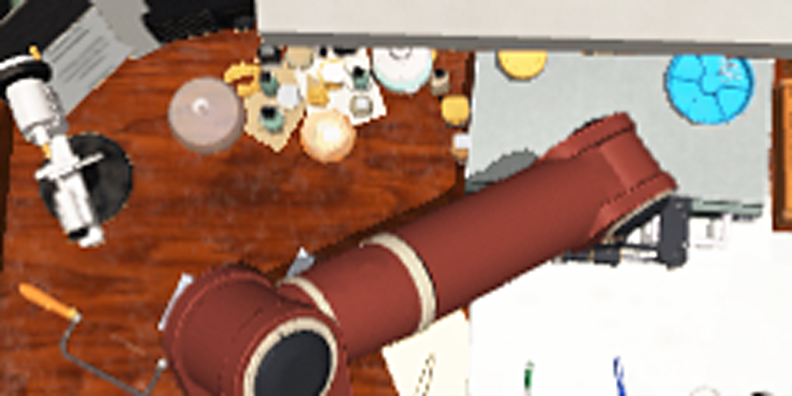

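{"method": "move_arm", "body": {"motion": [[[0,10,-45,0,0],[0,20,-90,0,0],[0,30,-130,0,0],[0,33,-140,0,0],[0,33,-140,0,0]]]}}

```text
time: 18.5
tcp_pos: [0.5653, -0.3221, 0.1281]
tool_rot: [2.103, -2.276, -0.025]
ft_force: [-0.0, 0.7, -0.0]
finger_gap: 0.009
```

```bash
python3 -c "
from h import *
s=st(); print(w2c(*(s['tcp_pos'][:2]*1000)))
snap('side','s14',(280,100,400,200),5)"
```

```text
t 18.5 tcp [ 565.3 -322.1  128.1] yaw(x) -94.5 z [-0.043 -0.017 -0.999] F [-0.   0.7 -0. ] gap 0.8
[-138.6  -98.6]
```

View pics/s14.png

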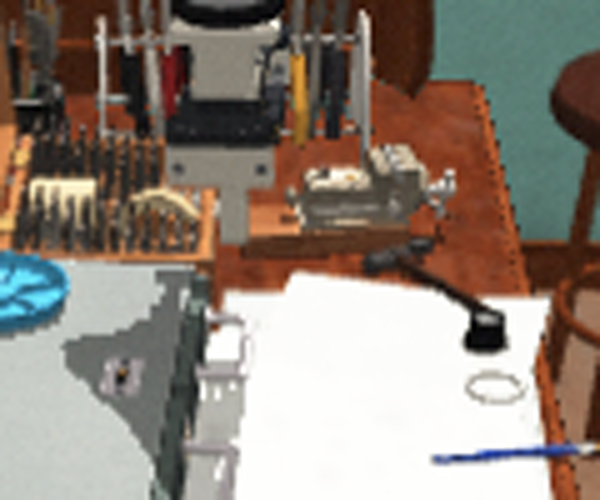

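{"method": "move_arm", "body": {"motion": [[[0,5,8,0,0],[0,5,8,-15,0],[0,5,8,-40,0],[0,5,8,-50,0],[0,5,8,-50,0]]]}}

```text
time: 19.05
tcp_pos: [0.5701, -0.309, 0.0753]
tool_rot: [2.108, -2.272, -0.036]
ft_force: [-0.5, 0.1, 0.8]
finger_gap: 0.003
```

```bash
python3 -c "
from h import *
s=st(); print(w2c(*(s['tcp_pos'][:2]*1000)))
snap('side','s15',(280,100,400,200),5)
o=capture('side')
print(proj('side',[np.r_[c2w(-153,-46)/1000,.05],np.r_[c2w(-153,-126)/1000,.05],s['tcp_pos']]))"
```

```text
t 19.05 tcp [ 570.1 -309.    75.3] yaw(x) -94.3 z [-0.046 -0.012 -0.999] F [-0.5  0.1  0.8] gap 0.3
[-134.7  -85.3]
[[329.38496733 174.02527519]
 [330.87452923 163.16620948]
 [325.20864672 162.18279652]]
```

View pics/s15.png

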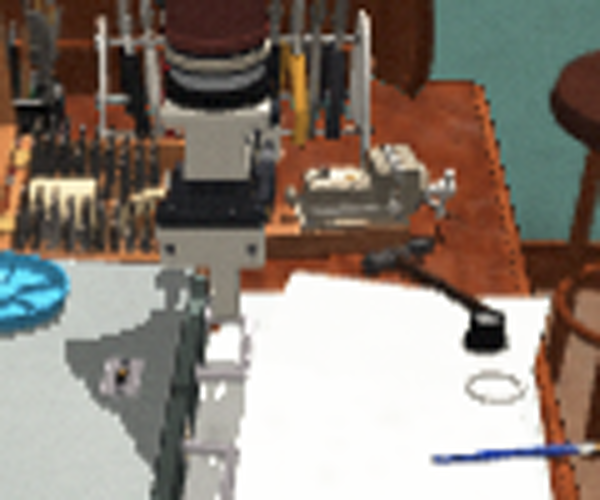

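{"method": "move_arm", "body": {"motion": [[[0,0,0,-12,0],[0,0,0,-24,0],[0,0,0,-34,0],[0,0,0,-34,0]]]}}

```text
time: 19.55
tcp_pos: [0.57, -0.3102, 0.0417]
tool_rot: [2.106, -2.273, -0.034]
ft_force: [-0.8, 0.3, 0.3]
finger_gap: 0.002
```

{"method": "move_arm", "body": {"motion": [[[0,-5,0,0,0],[0,-12,1,0,0],[0,-25,2,0,0],[0,-40,3,0,0],[0,-55,4,0,0]]]}}

```text
time: 20.05
tcp_pos: [0.5146, -0.3066, 0.0422]
tool_rot: [2.107, -2.273, -0.031]
ft_force: [2.5, -0.2, -0.6]
finger_gap: 0.007
```

```bash
python3 -c "
from h import *
s=st(); print(w2c(*(s['tcp_pos'][:2]*1000)))
snap('side','s16',(280,100,400,200),5)"
```

```text
t 20.05 tcp [ 514.6 -306.6   42.2] yaw(x) -94.3 z [-0.044 -0.014 -0.999] F [ 2.5 -0.2 -0.6] gap 0.6
[-190.2  -86.6]
```

View pics/s16.png

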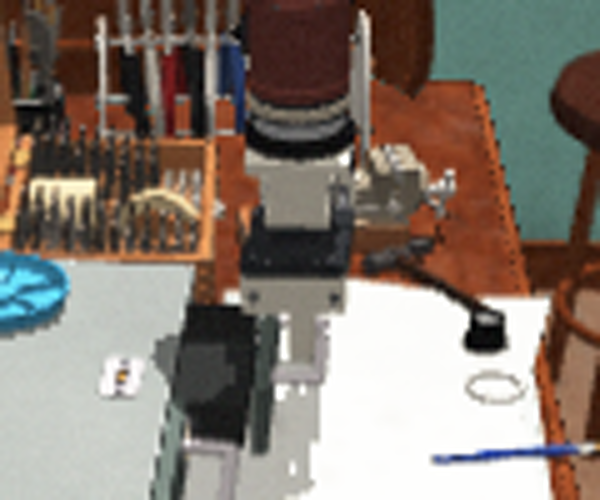

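{"method": "move_arm", "body": {"motion": [[[0,-18,1,0,0],[0,-36,2,0,0],[0,-54,4,0,0],[0,-68,5,0,0],[0,-75,5,0,0]]]}}

```text
time: 20.6
tcp_pos: [0.4349, -0.3015, 0.043]
tool_rot: [2.1, -2.278, -0.037]
ft_force: [1.2, -0.1, 0.3]
finger_gap: 0.005
```

{"method": "move_arm", "body": {"motion": [[[0,7,0,0,0],[0,7,0,0,0],[0,7,0,40,0],[0,7,0,90,0],[0,0,45,110,8]]]}}

```text
time: 21.1
tcp_pos: [0.4368, -0.2645, 0.1578]
tool_rot: [2.246, -2.125, -0.011]
ft_force: [0.7, 0.7, 0.1]
finger_gap: 0.007
```

```bash
python3 -c "
from h import *
s=st(); print(w2c(*(s['tcp_pos'][:2]*1000)))
snap('side','s17',(260,100,420,230),4)"
```

```text
t 21.1 tcp [ 436.8 -264.5  157.8] yaw(x) -86.8 z [-0.039 -0.032 -0.999] F [0.7 0.7 0.1] gap 0.6
[-270.7  -49.9]
```

View pics/s17.png

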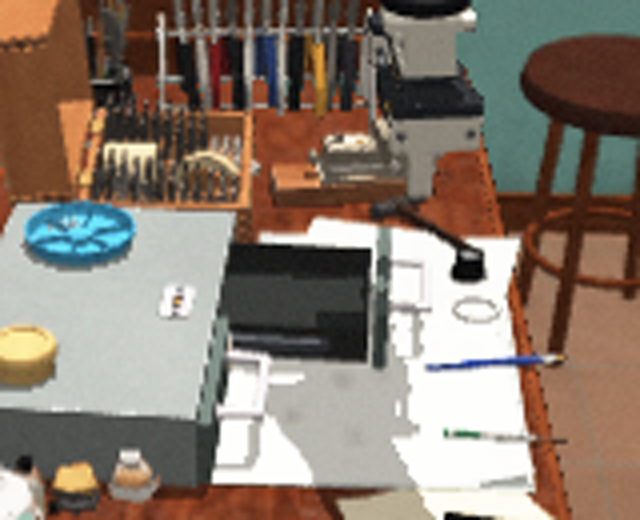

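```bash
python3 -c "
from h import *
p,d=snap('top','t17',(180,130,420,250),3.3); pieces('top',p)
p,d=capture('side'); pieces('side',p)"
```

```text
top steel xy 473 282 size 65x14 long-axis -24 deg [233. 221.]
top steel xy 479 73 size 69x18 long-axis 20 deg [288. 222.]
top steel xy 507 146 size 61x19 long-axis -27 deg [269. 214.]
side steel xy 474 287 size 67x13 long-axis -22 deg [360. 300.]
side steel xy 512 152 size 55x18 long-axis -28 deg [344. 263.]
side steel xy 495 88 size 38x19 long-axis 22 deg [349. 248.]
```

View pics/t17.png

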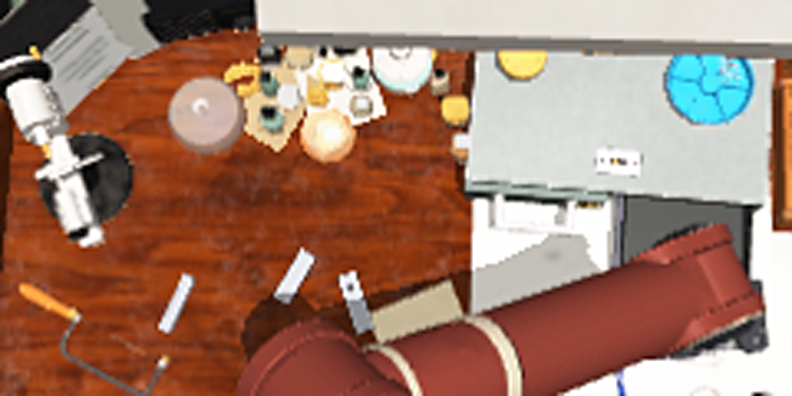

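{"method": "move_arm", "body": {"motion": [[[45,15,47,0,5],[45,25,95,0,10],[45,33,143,0,17],[45,38,191,0,17],[45,40,239,0,17]]]}}

```text
time: 21.75
tcp_pos: [0.4773, -0.0136, 0.1532]
tool_rot: [2.545, -1.762, -0.021]
ft_force: [0.9, 0.3, 0.1]
finger_gap: 0.389
```

{"method": "move_arm", "body": {"motion": [[[45,2,48,0,0],[45,2,88,-30,0],[45,2,98,-70,0],[45,2,98,-80,0],[45,2,98,-80,0]]]}}

```text
time: 22.25
tcp_pos: [0.4786, 0.0827, 0.0719]
tool_rot: [2.54, -1.763, -0.023]
ft_force: [0.5, -0.4, 0.6]
finger_gap: 0.484
```

```bash
python3 -c "
from h import *
st()
p,d=snap('side','s18',(260,200,420,330),4)
p,d=snap('top','t18',(180,150,340,250),4);pieces('top',p)"
```

```text
t 22.25 tcp [478.6  82.7  71.9] yaw(x) -69.5 z [-0.041 -0.033 -0.999] F [ 0.5 -0.4  0.6] gap 45.0
```

View pics/s18.png

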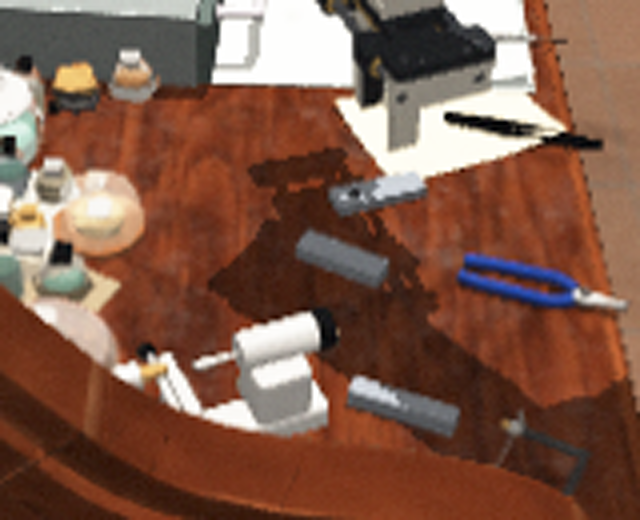

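{"method": "move_arm", "body": {"motion": [[[45,0,-7,-25,0],[45,0,-7,-50,0],[45,0,-7,-66,0],[45,0,-7,-68,0],[0,0,-7,-68,0]]]}}

```text
time: 22.85
tcp_pos: [0.4816, 0.0735, 0.0075]
tool_rot: [2.54, -1.771, -0.013]
ft_force: [-0.1, 0.1, -0.5]
finger_gap: 0.44
```

{"method": "move_arm", "body": {"motion": [[[0,0,0,0,0],[0,0,0,0,0],[0,0,0,0,0],[0,0,0,0,0]]]}}

```text
time: 23.25
tcp_pos: [0.4822, 0.0744, 0.0085]
tool_rot: [2.543, -1.772, -0.013]
ft_force: [-1.3, 1.6, 5.9]
finger_gap: 0.213
```

```bash
python3 -c "
from h import *
st()
snap('side','s19',(260,200,420,330),4)
print(c2w(-175,-45),c2w(-175,-87),c2w(-175,-125))"
```

```text
t 23.25 tcp [482.2  74.4   8.5] yaw(x) -69.7 z [-0.032 -0.03  -0.999] F [-1.3  1.6  5.9] gap 19.8
[ 532.6 -266.1] [ 529.8 -308. ] [ 527.2 -345.9]
```

View pics/s19.png

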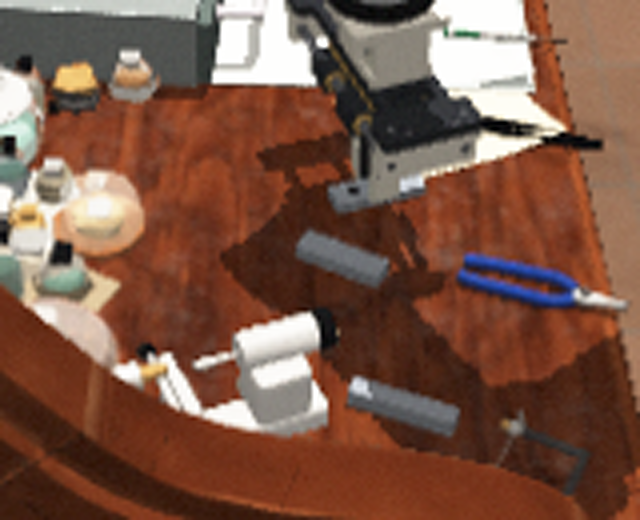

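{"method": "move_arm", "body": {"motion": [[[34,0,0,0,0],[34,0,0,0,0],[34,0,0,-4,0],[34,0,0,-6,0],[34,0,0,-6,0]]]}}

```text
time: 23.8
tcp_pos: [0.4818, 0.0742, 0.002]
tool_rot: [2.542, -1.771, -0.014]
ft_force: [-1.1, -0.1, 0.1]
finger_gap: 0.363
```

```bash
python3 -c "
from h import *
st()"
```

```text
t 23.8 tcp [481.8  74.2   2. ] yaw(x) -69.7 z [-0.033 -0.03  -0.999] F [-1.1 -0.1  0.1] gap 33.8
```

{"method": "move_arm", "body": {"motion": [[[0,0,0,1,0],[0,0,0,1,0],[0,0,0,1,0],[0,0,0,1,0],[0,0,0,1,0]]]}}

```text
time: 24.3
tcp_pos: [0.4818, 0.0741, 0.003]
tool_rot: [2.541, -1.771, -0.014]
ft_force: [0.3, -1.0, -0.5]
finger_gap: 0.231
```

{"method": "move_arm", "body": {"motion": [[[0,0,0,30,0],[0,0,0,70,0],[0,0,-40,110,0],[0,0,-85,120,0],[0,0,-130,125,0]]]}}

```text
time: 24.8
tcp_pos: [0.4828, -0.057, 0.1298]
tool_rot: [2.545, -1.769, -0.009]
ft_force: [0.9, -0.7, -1.0]
finger_gap: 0.229
```

```bash
python3 -c "
from h import *
st()
snap('side','s20',(260,150,420,280),4)"
```

```text
t 24.8 tcp [482.8 -57.  129.8] yaw(x) -69.6 z [-0.029 -0.031 -0.999] F [ 0.9 -0.7 -1. ] gap 21.3
```

View pics/s20.png

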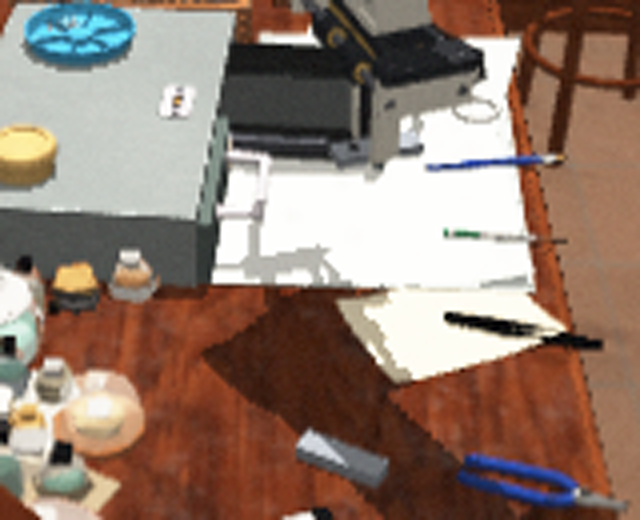

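{"method": "move_arm", "body": {"motion": [[[0,8,-48,10,-8],[0,16,-96,10,-16],[0,24,-144,10,-24],[0,32,-192,10,-24],[0,40,-240,10,-24]]]}}

```text
time: 25.35
tcp_pos: [0.521, -0.3026, 0.1409]
tool_rot: [2.101, -2.272, -0.014]
ft_force: [1.5, 0.2, -1.7]
finger_gap: 0.232
```

{"method": "move_arm", "body": {"motion": [[[0,5,-40,0,0],[0,7,-46,-20,0],[0,7,-46,-50,0],[0,7,-46,-80,0],[0,7,-46,-90,0]]]}}

```text
time: 25.85
tcp_pos: [0.5264, -0.3452, 0.0465]
tool_rot: [2.102, -2.272, -0.027]
ft_force: [-0.1, 1.0, -1.7]
finger_gap: 0.234
```

```bash
python3 -c "
from h import *
s=st(); print(w2c(*(s['tcp_pos'][:2]*1000)))
snap('side','s21',(260,100,420,230),4)"
```

```text
t 25.85 tcp [ 526.4 -345.2   46.5] yaw(x) -94.4 z [-0.046 -0.019 -0.999] F [-0.1  1.  -1.7] gap 21.7
[-175.9 -124.3]
```

View pics/s21.png

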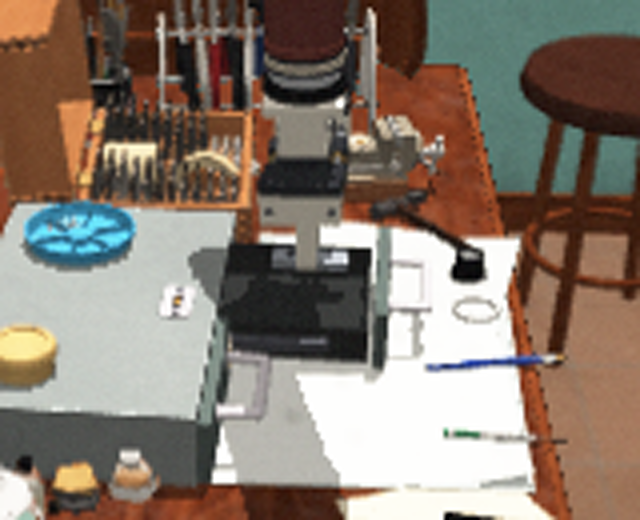

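{"method": "move_arm", "body": {"motion": [[[0,2,3,-15,0],[0,2,3,-26,0],[0,2,3,-27,0],[29,2,3,-27,0],[29,2,3,-27,0]]]}}

```text
time: 26.4
tcp_pos: [0.529, -0.3435, 0.0209]
tool_rot: [2.101, -2.271, -0.022]
ft_force: [0.0, -0.6, -0.8]
finger_gap: 0.309
```

{"method": "move_arm", "body": {"motion": [[[29,0,0,0,0],[29,0,0,30,0],[29,0,0,75,0],[29,-5,40,115,8],[29,-10,85,115,16]]]}}

```text
time: 26.9
tcp_pos: [0.5203, -0.2646, 0.1418]
tool_rot: [2.394, -1.956, 0.009]
ft_force: [0.8, 0.4, -1.2]
finger_gap: 0.311
```

```bash
python3 -c "
from h import *
st()
snap('side','s22',(260,100,420,230),4)
p,d=capture('top'); pieces('top',p);p,d=capture('side'); pieces('side',p)"
```

```text
t 26.9 tcp [ 520.3 -264.6  141.8] yaw(x) -78.5 z [-0.027 -0.043 -0.999] F [ 0.8  0.4 -1.2] gap 29.0
top steel xy 473 282 size 65x14 long-axis -24 deg [233. 221.]
side steel xy 474 287 size 67x13 long-axis -22 deg [361. 300.]
```

View pics/s22.png

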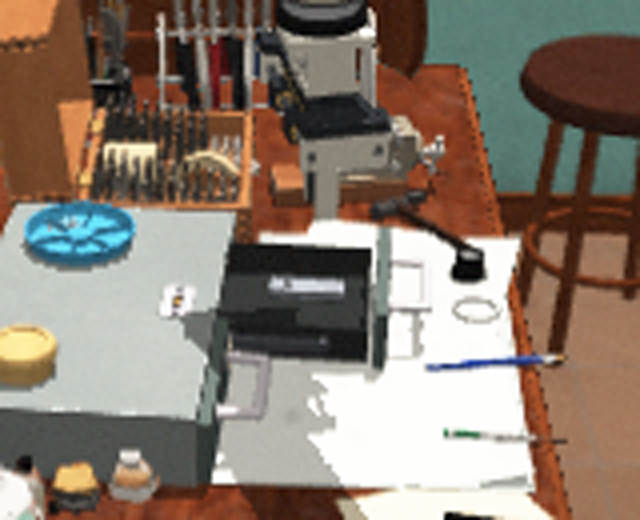

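{"method": "move_arm", "body": {"motion": [[[45,-10,45,0,0],[45,-20,95,0,0],[45,-30,145,0,0],[45,-30,195,0,-8],[45,-30,245,0,-16]]]}}

```text
time: 27.55
tcp_pos: [0.4906, -0.0113, 0.1376]
tool_rot: [2.1, -2.279, -0.019]
ft_force: [1.0, -0.5, 0.5]
finger_gap: 0.485
```

{"method": "move_arm", "body": {"motion": [[[45,5,45,0,-8],[45,10,90,0,-16],[45,14,130,0,-24],[45,14,160,-10,-24],[45,14,163,-50,-24]]]}}

```text
time: 28.05
tcp_pos: [0.5086, 0.1557, 0.0892]
tool_rot: [1.597, -2.67, -0.028]
ft_force: [0.7, 0.1, -0.2]
finger_gap: 0.486
```

```bash
python3 -c "
from h import *
s=st(); print(s['joint_pos'].round(2))
snap('side','s23',(260,200,420,330),4)
snap('top','t23',(180,150,340,250),4)
p,d=capture('side'); pieces('side',p)"
```

```text
t 28.05 tcp [508.6 155.7  89.2] yaw(x) -118.2 z [-0.035 -0.    -0.999] F [ 0.7  0.1 -0.2] gap 45.2
[-0.95  0.89  1.1   1.9  -0.94  1.03 -1.48]
```

View pics/s23.png

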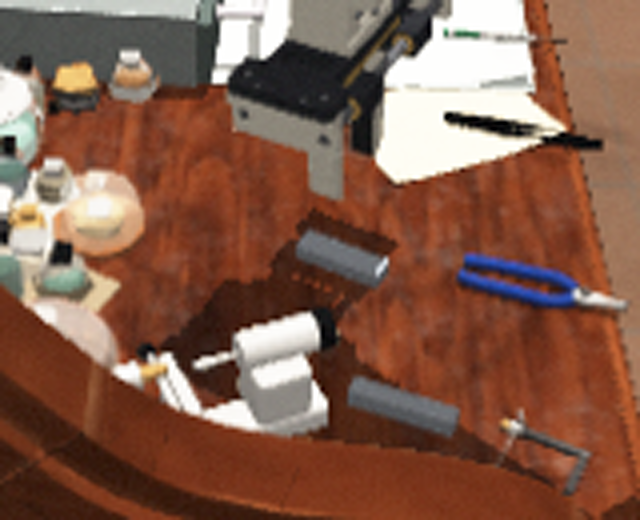

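{"method": "move_arm", "body": {"motion": [[[45,-1,-8,-30,0],[45,-1,-8,-60,0],[45,-1,-8,-82,0],[45,-1,-8,-84,0],[0,-1,-8,-84,0]]]}}

```text
time: 28.7
tcp_pos: [0.5041, 0.1412, 0.004]
tool_rot: [1.576, -2.67, -0.029]
ft_force: [-0.5, -0.1, 0.5]
finger_gap: 0.438
```

{"method": "move_arm", "body": {"motion": [[[0,0,0,0,0],[0,0,0,0,0],[0,0,0,0,0],[0,0,0,0,0]]]}}

```text
time: 29.1
tcp_pos: [0.5059, 0.1417, 0.0056]
tool_rot: [1.579, -2.673, -0.028]
ft_force: [1.3, 1.6, 5.9]
finger_gap: 0.213
```

```bash
python3 -c "
from h import *
s=st(); print(s['joint_pos'].round(2))"
```

```text
t 29.1 tcp [505.9 141.7   5.6] yaw(x) -118.8 z [-0.041 -0.003 -0.999] F [1.3 1.6 5.9] gap 19.8
[-0.87  1.    0.98  1.96 -1.09  0.91 -1.35]
```

{"method": "move_arm", "body": {"motion": [[[0,0,0,40,0],[0,0,0,85,0],[0,-5,-35,120,8],[0,-10,-80,130,16],[0,-15,-128,130,24]]]}}

```text
time: 29.6
tcp_pos: [0.4914, 0.0125, 0.1373]
tool_rot: [2.109, -2.277, -0.011]
ft_force: [0.8, 0.1, -1.5]
finger_gap: 0.208
```

```bash
python3 -c "
from h import *
s=st(); print(s['joint_pos'].round(2)); print(c2w(-172,-82))"
```

```text
t 29.6 tcp [491.4  12.5 137.3] yaw(x) -94.3 z [-0.033 -0.021 -0.999] F [ 0.8  0.1 -1.5] gap 19.4
[-0.72  0.72  1.05  1.96 -0.74  0.95 -0.93]
[ 533.1 -303.2]
```

{"method": "move_arm", "body": {"motion": [[[0,0,-48,5,0],[0,5,-96,5,0],[0,10,-144,5,0],[0,20,-192,5,0],[0,25,-240,5,0]]]}}

```text
time: 30.1
tcp_pos: [0.5162, -0.229, 0.1421]
tool_rot: [2.11, -2.276, -0.012]
ft_force: [1.1, 0.7, -1.7]
finger_gap: 0.207
```

```bash
python3 -c "
from h import *
s=st(); print(s['joint_pos'].round(2))"
```

```text
t 30.1 tcp [ 516.2 -229.   142.1] yaw(x) -94.3 z [-0.033 -0.02  -0.999] F [ 1.1  0.7 -1.7] gap 19.3
[-0.19  0.77  0.98  1.77 -0.7   1.02 -0.6 ]
```

{"method": "move_arm", "body": {"motion": [[[0,8,-40,0,0],[0,15,-67,0,0],[0,15,-68,-40,0],[0,15,-68,-80,0],[0,15,-68,-95,0]]]}}

```text
time: 30.6
tcp_pos: [0.5286, -0.2948, 0.043]
tool_rot: [2.108, -2.275, -0.025]
ft_force: [0.6, 0.7, -0.5]
finger_gap: 0.214
```

```bash
python3 -c "
from h import *
s=st(); print(w2c(*(s['tcp_pos'][:2]*1000)))
snap('side','s24',(260,100,420,230),4)"
```

```text
t 30.6 tcp [ 528.6 -294.8   43. ] yaw(x) -94.3 z [-0.04  -0.015 -0.999] F [ 0.6  0.7 -0.5] gap 19.9
[-177.1  -73.9]
```

View pics/s24.png

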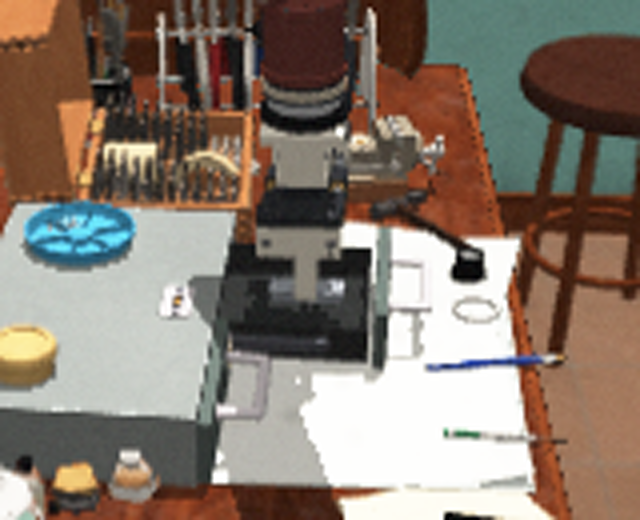

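{"method": "move_arm", "body": {"motion": [[[0,4,-2,-12,0],[0,4,-2,-20,0],[0,4,-2,-22,0],[27,4,-2,-22,0],[27,4,-2,-22,0]]]}}

```text
time: 31.15
tcp_pos: [0.5331, -0.2971, 0.0215]
tool_rot: [2.108, -2.275, -0.023]
ft_force: [-0.5, 0.2, -0.4]
finger_gap: 0.285
```

{"method": "move_arm", "body": {"motion": [[[27,0,0,0,0],[27,0,0,30,0],[27,0,0,75,0],[27,-5,40,115,0],[27,-10,85,115,0]]]}}

```text
time: 31.65
tcp_pos: [0.5246, -0.2177, 0.1424]
tool_rot: [2.103, -2.283, -0.003]
ft_force: [0.9, 0.7, -0.7]
finger_gap: 0.292
```

```bash
python3 -c "
from h import *
st()
snap('side','s25',(260,100,420,230),4)"
```

```text
t 31.65 tcp [ 524.6 -217.7  142.4] yaw(x) -94.7 z [-0.029 -0.024 -0.999] F [ 0.9  0.7 -0.7] gap 27.1
```

View pics/s25.png

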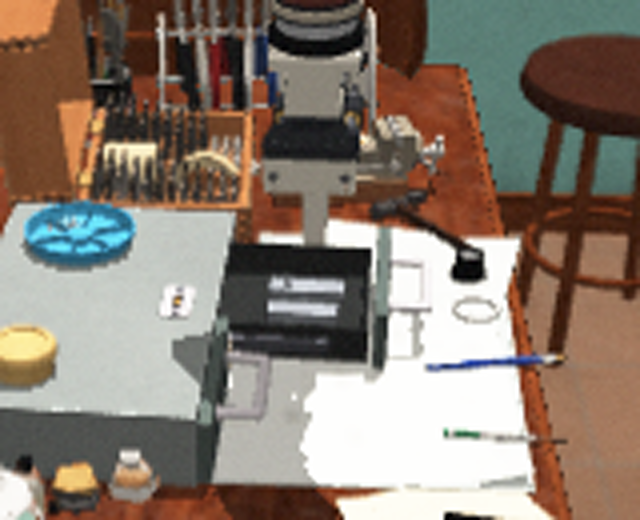

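```bash
python3 -c "
from h import *
p,d=capture('top'); pieces('top',p); C=cloud('top',d).reshape(-1,3)
Q=C[(C[:,2]>.07)&(C[:,1]>.28)&(C[:,1]<.46)&(C[:,0]>.40)&(C[:,0]<.6)]
d2=capture('side')[1]; C2=cloud('side',d2).reshape(-1,3)
Q2=C2[(C2[:,2]>.07)&(C2[:,1]>.28)&(C2[:,1]<.46)&(C2[:,0]>.40)&(C2[:,0]<.6)]
for q in(Q,Q2):
  q=q[q[:,0].argsort()][:8]; print(q.round(3))
print(ray('top',[(230,239),(200,233),(222,253),(205,240)],.01).round(3))
snap('top','t25',(170,200,270,270),7)
"
```

```text
top steel xy 473 282 size 65x14 long-axis -24 deg [233. 221.]
[[0.521 0.365 0.158]
 [0.522 0.37  0.155]
 [0.522 0.364 0.151]
 [0.524 0.364 0.164]
 [0.524 0.368 0.161]
 [0.525 0.362 0.159]
 [0.526 0.36  0.154]
 [0.526 0.357 0.151]]
[[0.524 0.375 0.149]
 [0.524 0.374 0.15 ]
 [0.524 0.375 0.155]
 [0.524 0.374 0.157]
 [0.526 0.377 0.153]
 [0.526 0.37  0.161]
 [0.526 0.375 0.158]
 [0.526 0.374 0.16 ]]
[[0.406 0.291 0.01 ]
 [0.426 0.409 0.01 ]
 [0.352 0.319 0.01 ]
 [0.399 0.387 0.01 ]]
```

View pics/t25.png

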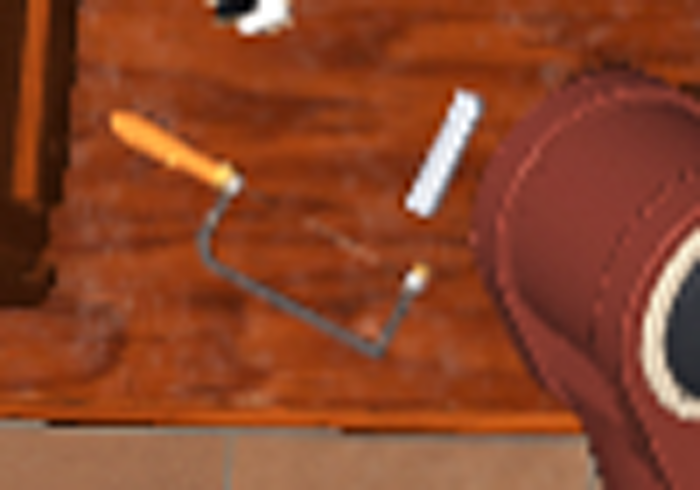

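{"method": "move_arm", "body": {"motion": [[[50,-10,48,0,0],[50,-20,96,0,0],[50,-30,144,0,0],[50,-40,192,0,0],[50,-43,240,0,0]]]}}

```text
time: 32.35
tcp_pos: [0.4801, 0.0289, 0.1373]
tool_rot: [2.108, -2.276, -0.021]
ft_force: [1.8, 0.7, 0.5]
finger_gap: 0.536
```

{"method": "move_arm", "body": {"motion": [[[50,-5,48,0,1],[50,-8,96,0,3],[50,-12,144,0,3],[50,-15,192,0,3],[50,-19,230,0,3]]]}}

```text
time: 32.85
tcp_pos: [0.4618, 0.2607, 0.1372]
tool_rot: [2.168, -2.22, -0.017]
ft_force: [0.6, -0.1, 0.1]
finger_gap: 0.541
```

```bash
python3 -c "
from h import *
s=st(); print(s['joint_pos'].round(2))"
```

```text
t 32.85 tcp [461.8 260.7 137.2] yaw(x) -91.3 z [-0.036 -0.019 -0.999] F [ 0.6 -0.1  0.1] gap 50.3
[-1.17  0.79  1.07  1.85 -0.78  1.05 -1.36]
```

{"method": "move_arm", "body": {"motion": [[[50,0,15,0,0],[50,0,26,0,0],[50,0,26,-25,0],[50,0,26,-50,0],[50,0,26,-55,0]]]}}

```text
time: 33.35
tcp_pos: [0.4611, 0.2845, 0.0802]
tool_rot: [2.161, -2.22, -0.018]
ft_force: [-0.6, 0.9, 0.7]
finger_gap: 0.537
```

```bash
python3 -c "
from h import *
s=st(); print(s['joint_pos'].round(2))
p,d=snap('side','s26',(280,220,420,340),5); pieces('side',p)"
```

```text
t 33.35 tcp [461.1 284.5  80.2] yaw(x) -91.5 z [-0.039 -0.022 -0.999] F [-0.6  0.9  0.7] gap 49.9
[-1.16  0.87  1.    1.87 -0.88  0.98 -1.34]
```

View pics/s26.png

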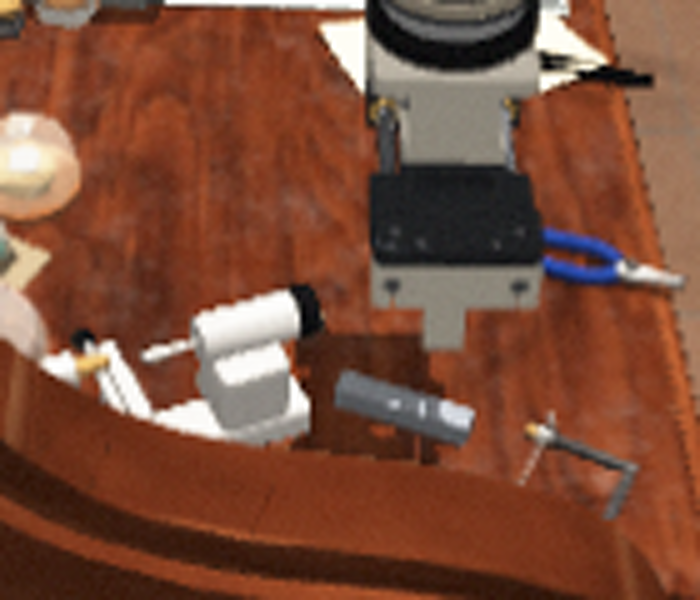

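{"method": "move_arm", "body": {"motion": [[[50,0,3,-25,0],[50,0,3,-55,0],[50,0,3,-73,0],[50,0,3,-75,0],[0,0,3,-75,0]]]}}

```text
time: 33.9
tcp_pos: [0.4629, 0.2868, 0.0068]
tool_rot: [2.16, -2.224, -0.015]
ft_force: [-0.2, 0.3, 0.8]
finger_gap: 0.489
```

{"method": "move_arm", "body": {"motion": [[[0,0,0,0,0],[0,0,0,0,0],[0,0,0,0,0],[0,0,0,0,0],[0,0,0,0,0]]]}}

```text
time: 34.4
tcp_pos: [0.4636, 0.2869, 0.0076]
tool_rot: [2.162, -2.225, -0.014]
ft_force: [0.4, -0.2, 4.1]
finger_gap: 0.146
```

```bash
python3 -c "
from h import *
s=st(); print(s['joint_pos'].round(2))
p,d=snap('side','s27',(280,220,420,340),5)"
```

```text
t 34.4 tcp [463.6 286.9   7.6] yaw(x) -91.6 z [-0.035 -0.021 -0.999] F [ 0.4 -0.2  4.1] gap 13.6
[-1.11  0.97  0.9   1.9  -1.    0.86 -1.26]
```

View pics/s27.png

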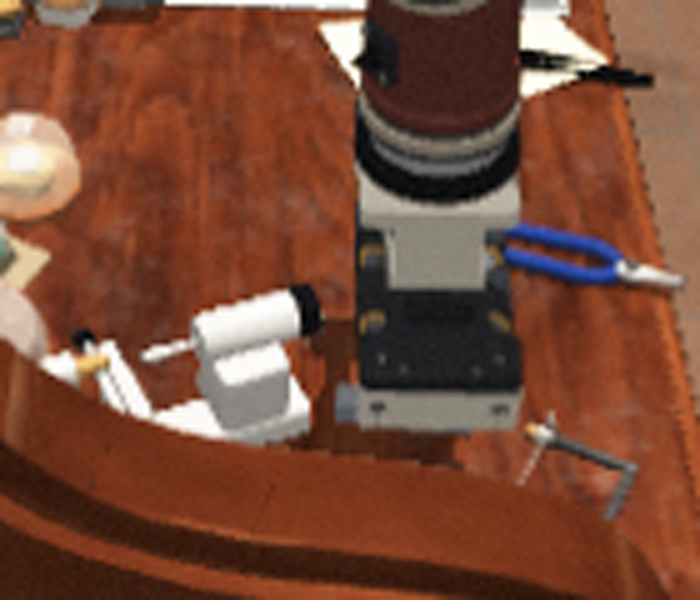

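{"method": "move_arm", "body": {"motion": [[[0,0,0,30,0],[0,0,-5,75,0],[0,0,-30,120,0],[0,5,-75,140,0],[0,10,-120,140,0]]]}}

```text
time: 34.95
tcp_pos: [0.4752, 0.1663, 0.1502]
tool_rot: [2.168, -2.225, -0.01]
ft_force: [0.6, -0.3, -1.6]
finger_gap: 0.142
```

{"method": "move_arm", "body": {"motion": [[[0,5,-48,0,0],[0,10,-96,0,0],[0,15,-144,0,0],[0,20,-192,0,0],[0,30,-240,0,0]]]}}

```text
time: 35.45
tcp_pos: [0.5041, -0.075, 0.1496]
tool_rot: [2.168, -2.224, -0.013]
ft_force: [0.9, 1.3, -0.6]
finger_gap: 0.143
```

```bash
python3 -c "
from h import *
s=st(); print(s['joint_pos'].round(2)); print(c2w(-178,-42))
p,d=snap('side','s28',(260,100,420,230),4)"
```

```text
t 35.45 tcp [504.1 -75.  149.6] yaw(x) -91.4 z [-0.031 -0.019 -0.999] F [ 0.9  1.3 -0.6] gap 13.3
[-0.52  0.7   1.02  1.91 -0.69  0.97 -0.77]
[ 529.9 -262.9]
```

View pics/s28.png

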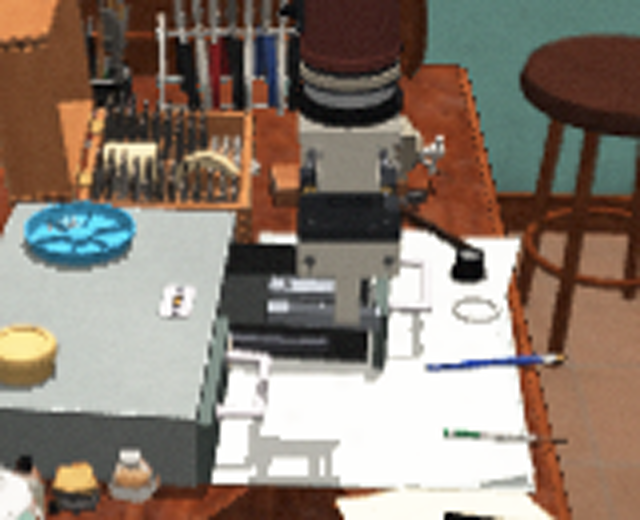

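{"method": "move_arm", "body": {"motion": [[[0,8,-48,0,-3],[0,14,-96,0,-3],[0,20,-144,0,-3],[0,26,-186,0,-3],[0,26,-187,-30,-3]]]}}

```text
time: 36.0
tcp_pos: [0.5311, -0.2859, 0.1258]
tool_rot: [2.076, -2.3, 0.028]
ft_force: [-0.3, -0.9, -0.6]
finger_gap: 0.147
```

```bash
python3 -c "
from h import *
s=st(); print(w2c(*(s['tcp_pos'][:2]*1000)))
p,d=snap('side','s29',(260,100,420,230),4)"
```

```text
t 36.0 tcp [ 531.1 -285.9  125.8] yaw(x) -95.8 z [-0.02  -0.042 -0.999] F [-0.3 -0.9 -0.6] gap 13.6
[-175.2  -64.8]
```

View pics/s29.png

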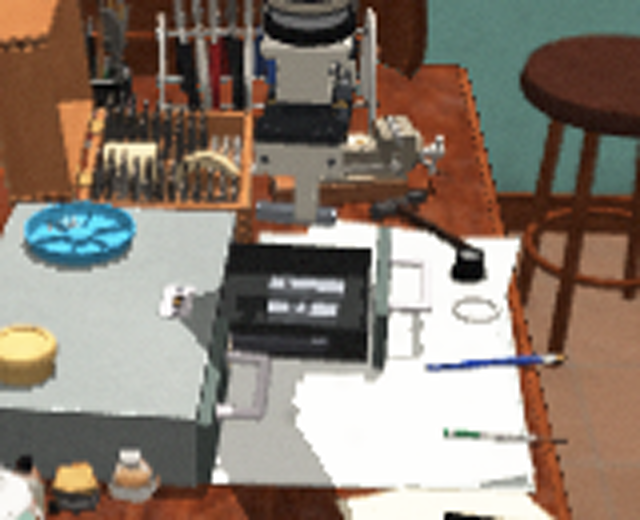

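{"method": "move_arm", "body": {"motion": [[[0,0,12,0,1],[0,0,20,0,1],[0,0,20,-30,1],[0,0,20,-65,1],[0,0,20,-80,1]]]}}

```text
time: 36.55
tcp_pos: [0.5283, -0.2542, 0.0363]
tool_rot: [2.105, -2.275, -0.004]
ft_force: [-4.8, 1.0, 37.0]
finger_gap: 0.15
```

```bash
python3 -c "
from h import *
s=st(); print(w2c(*(s['tcp_pos'][:2]*1000)))"
```

```text
t 36.55 tcp [ 528.3 -254.2   36.3] yaw(x) -94.4 z [-0.033 -0.027 -0.999] F [-4.8  1.  37. ] gap 14.0
[-180.2  -33.5]
```

{"method": "move_arm", "body": {"motion": [[[0,0,0,15,0],[0,0,-4,25,0],[0,0,-12,25,0],[0,0,-12,25,0]]]}}

```text
time: 36.95
tcp_pos: [0.5288, -0.2686, 0.0635]
tool_rot: [2.103, -2.276, 0.003]
ft_force: [0.7, -0.1, -1.1]
finger_gap: 0.143
```

```bash
python3 -c "
from h import *
s=st(); print(w2c(*(s['tcp_pos'][:2]*1000)))
p,d=snap('side','s30',(260,100,420,230),4)"
```

```text
t 36.95 tcp [ 528.8 -268.6   63.5] yaw(x) -94.5 z [-0.03  -0.03  -0.999] F [ 0.7 -0.1 -1.1] gap 13.3
[-178.6  -47.8]
```

View pics/s30.png

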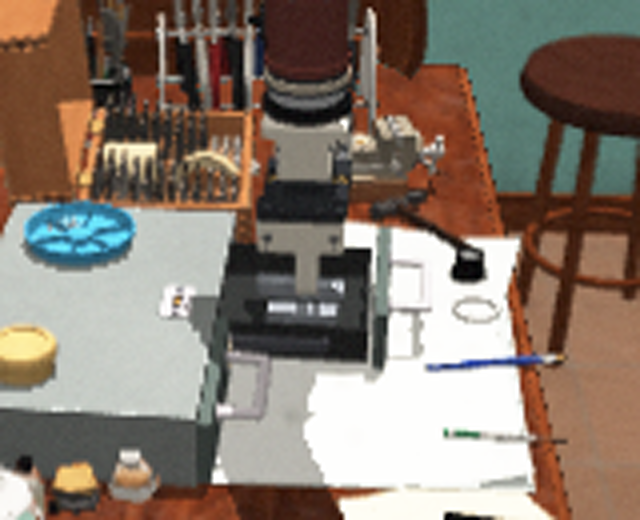

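{"method": "move_arm", "body": {"motion": [[[0,0,0,-12,0],[0,0,0,-22,0],[0,0,0,-27,0],[0,0,0,-27,0]]]}}

```text
time: 37.4
tcp_pos: [0.5276, -0.2667, 0.0339]
tool_rot: [2.103, -2.276, -0.006]
ft_force: [-0.2, -0.1, -1.2]
finger_gap: 0.144
```

{"method": "move_arm", "body": {"motion": [[[0,0,0,-3,0],[20,0,0,-6,0],[20,0,0,-6,0],[20,0,0,-6,0],[20,0,0,30,0]]]}}

```text
time: 37.9
tcp_pos: [0.5256, -0.2642, 0.0606]
tool_rot: [2.102, -2.274, -0.019]
ft_force: [0.4, 0.5, -0.1]
finger_gap: 0.216
```

{"method": "move_arm", "body": {"motion": [[[20,0,0,40,0],[20,0,0,70,0],[0,-20,0,80,0],[0,-60,0,80,0]]]}}

```text
time: 38.3
tcp_pos: [0.4686, -0.2653, 0.1428]
tool_rot: [2.109, -2.27, -0.007]
ft_force: [-0.9, -0.8, -0.8]
finger_gap: 0.09
```

```bash
python3 -c "
from h import *
s=st(); print(w2c(*(s['tcp_pos'][:2]*1000)))
p,d=snap('side','s31',(260,100,420,230),4)"
```

```text
t 38.3 tcp [ 468.6 -265.3  142.8] yaw(x) -94.2 z [-0.035 -0.026 -0.999] F [-0.9 -0.8 -0.8] gap 8.4
[-238.9  -48.5]
```

View pics/s31.png

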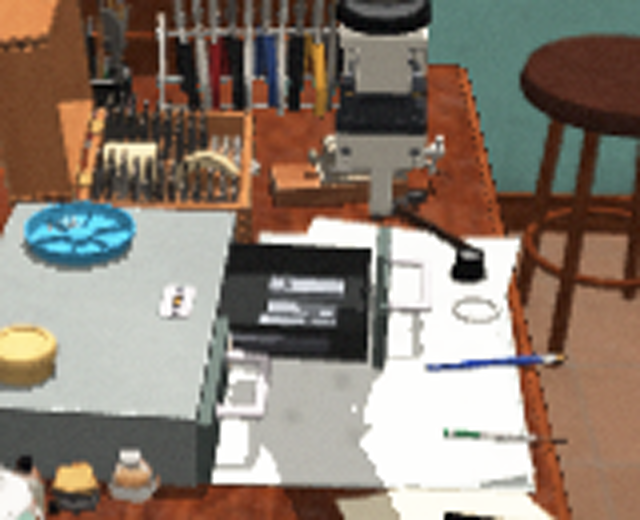

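```bash
python3 -c "
from h import *
p,d=snap('side','s32',(310,155,365,195),14)
p,d=snap('top','t32',(320,150,440,250),6);pieces('top',p)"
```

```text
(no output)
```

View pics/s32.png

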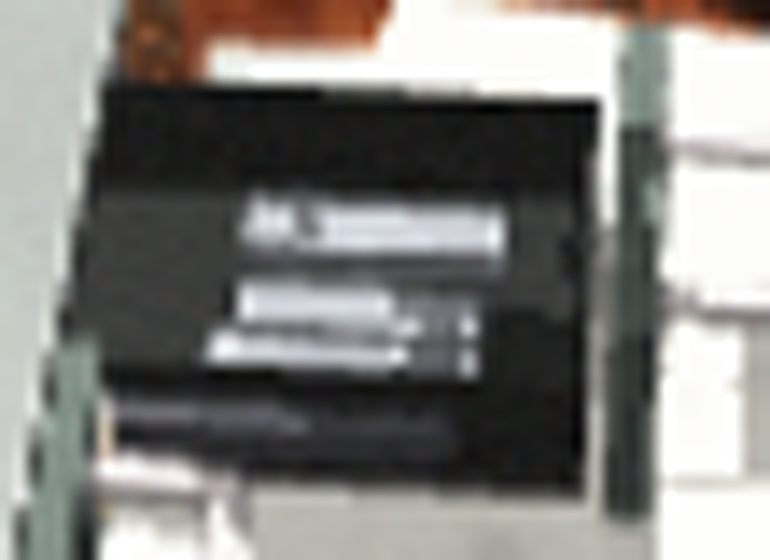

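View pics/t32.png

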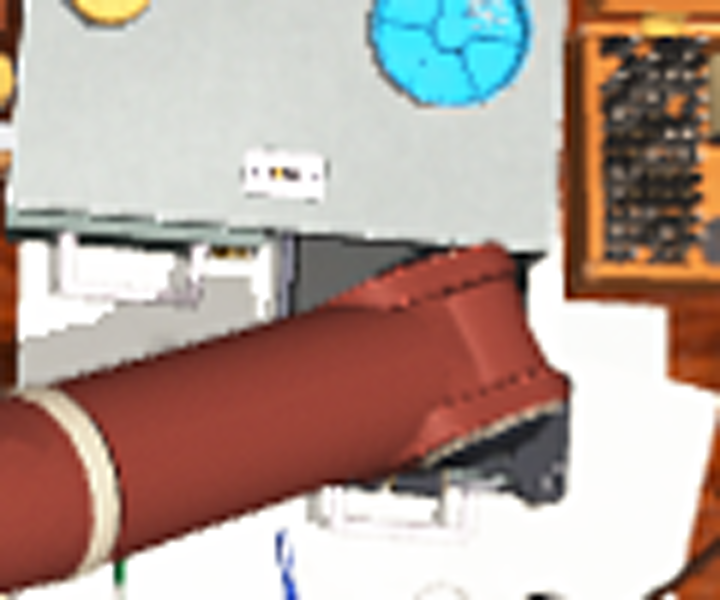

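```bash
python3 -c "
from h import *
print(c2w(-315,-86))"
```

```text
[ 390.2 -297.5]
```

{"method": "move_arm", "body": {"motion": [[[0,-40,-15,0,0],[0,-75,-33,0,0],[0,-75,-33,-30,0],[0,-75,-33,-70,0],[0,-75,-33,-75,0]]]}}

```text
time: 38.95
tcp_pos: [0.3875, -0.2956, 0.0636]
tool_rot: [2.098, -2.279, -0.03]
ft_force: [-0.5, 1.1, -0.4]
finger_gap: 0.007
```

```bash
python3 -c "
from h import *
s=st(); print(w2c(*(s['tcp_pos'][:2]*1000)))
p,d=snap('side','s33',(260,100,420,230),4)"
```

```text
t 38.95 tcp [ 387.5 -295.6   63.6] yaw(x) -94.7 z [-0.045 -0.016 -0.999] F [-0.5  1.1 -0.4] gap 0.7
[-317.8  -84.3]
```

View pics/s33.png

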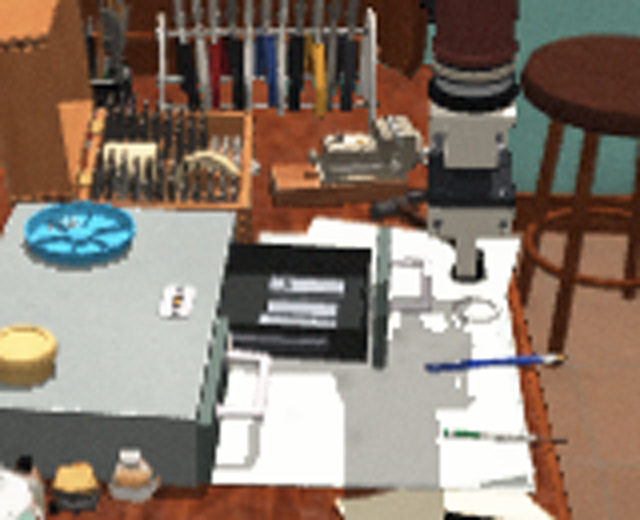

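{"method": "move_arm", "body": {"motion": [[[0,0,-2,-12,0],[0,0,-2,-22,0],[0,15,-3,-22,0],[0,35,-4,-22,0],[0,55,-6,-22,0]]]}}

```text
time: 39.5
tcp_pos: [0.4421, -0.3019, 0.0425]
tool_rot: [2.097, -2.278, -0.031]
ft_force: [-3.0, 0.2, -0.6]
finger_gap: 0.008
```

{"method": "move_arm", "body": {"motion": [[[0,15,-1,0,0],[0,30,-2,0,0],[0,45,-3,0,0],[0,57,-4,0,0],[0,65,-4,0,0]]]}}

```text
time: 40.0
tcp_pos: [0.5079, -0.3059, 0.0425]
tool_rot: [2.098, -2.277, -0.03]
ft_force: [-1.7, -0.1, 0.2]
finger_gap: 0.004
```

```bash
python3 -c "
from h import *
s=st(); print(w2c(*(s['tcp_pos'][:2]*1000)), s['joint_pos'].round(2))
p,d=snap('side','s34',(260,100,420,230),4)"
```

```text
t 40.0 tcp [ 507.9 -305.9   42.5] yaw(x) -94.7 z [-0.047 -0.017 -0.999] F [-1.7 -0.1  0.2] gap 0.4
[-197.   -86.4] [ 0.02  0.92  0.84  1.75 -0.8   0.89 -0.44]
```

View pics/s34.png

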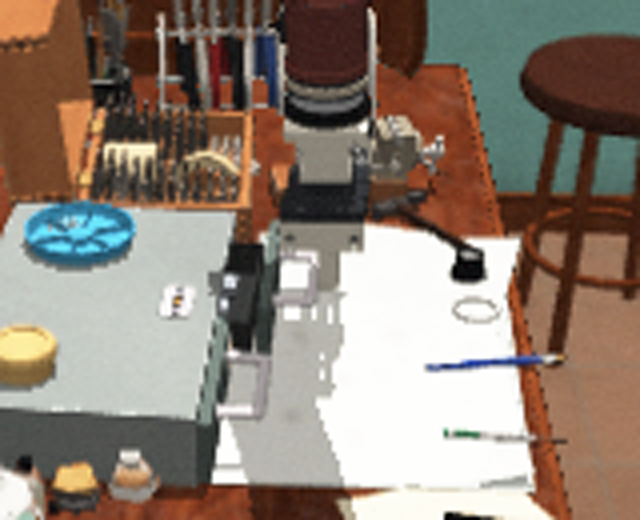

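{"method": "move_arm", "body": {"motion": [[[0,10,-1,0,0],[0,18,-1,0,0],[0,25,-2,0,0],[0,30,-2,0,0],[0,33,-2,0,0]]]}}

```text
time: 40.55
tcp_pos: [0.541, -0.308, 0.0424]
tool_rot: [2.098, -2.275, -0.032]
ft_force: [-6.5, 0.3, 1.8]
finger_gap: 0.003
```

{"method": "move_arm", "body": {"motion": [[[0,2,0,0,0],[0,4,0,0,0],[0,5,0,0,0]]]}}

```text
time: 40.85
tcp_pos: [0.541, -0.3079, 0.0425]
tool_rot: [2.093, -2.273, -0.044]
ft_force: [-9.7, 2.3, 5.2]
finger_gap: 0.008
```

```bash
python3 -c "
from h import *
s=st(); print(w2c(*(s['tcp_pos'][:2]*1000)))"
```

```text
t 40.85 tcp [ 541.  -307.9   42.5] yaw(x) -94.7 z [-0.057 -0.014 -0.998] F [-9.7  2.3  5.2] gap 0.7
[-163.8  -86.2]
```

{"method": "move_arm", "body": {"motion": [[[0,-12,0,0,0],[0,-25,0,0,0],[0,-30,5,40,0],[0,-30,45,70,0],[0,-27,90,70,0]]]}}

```text
time: 41.35
tcp_pos: [0.5163, -0.2215, 0.1172]
tool_rot: [2.089, -2.282, -0.027]
ft_force: [1.1, 0.8, -0.0]
finger_gap: 0.008
```

{"method": "move_arm", "body": {"motion": [[[0,2,45,0,0],[0,6,80,0,0],[0,6,86,-25,0],[0,6,86,-60,0],[0,6,86,-70,0]]]}}

```text
time: 41.85
tcp_pos: [0.5218, -0.1333, 0.0447]
tool_rot: [2.091, -2.28, -0.032]
ft_force: [-0.2, 0.3, 0.3]
finger_gap: 0.003
```

```bash
python3 -c "
from h import *
s=st(); print(w2c(*(s['tcp_pos'][:2]*1000)))
p,d=snap('side','s35',(260,100,420,230),4)"
```

```text
t 41.85 tcp [ 521.8 -133.3   44.7] yaw(x) -94.9 z [-0.049 -0.017 -0.999] F [-0.2  0.3  0.3] gap 0.3
[-194.8   86.8]
```

View pics/s35.png

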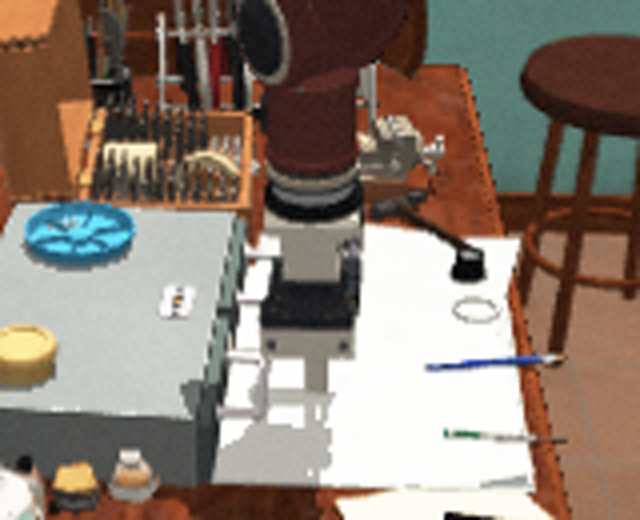

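{"method": "move_arm", "body": {"motion": [[[0,10,0,0,0],[0,20,0,0,0],[0,27,0,0,0],[0,31,0,0,0],[0,33,0,0,0]]]}}

```text
time: 42.4
tcp_pos: [0.5523, -0.1348, 0.0455]
tool_rot: [2.086, -2.279, -0.038]
ft_force: [-7.5, 0.7, 7.6]
finger_gap: 0.006
```

```bash
python3 -c "
from h import *
s=st(); print(w2c(*(s['tcp_pos'][:2]*1000)))"
```

```text
t 42.4 tcp [ 552.3 -134.8   45.5] yaw(x) -95.0 z [-0.055 -0.017 -0.998] F [-7.5  0.7  7.6] gap 0.5
[-164.4   87.3]
```

{"method": "move_arm", "body": {"motion": [[[0,-15,0,0,0],[0,-40,0,10,0],[0,-60,40,50,0],[0,-60,90,90,0],[0,-60,140,100,0]]]}}

```text
time: 42.9
tcp_pos: [0.4937, -0.0171, 0.1409]
tool_rot: [2.082, -2.287, -0.031]
ft_force: [1.9, 0.8, -0.2]
finger_gap: 0.008
```

{"method": "move_arm", "body": {"motion": [[[0,0,50,20,0],[0,0,100,30,0],[0,0,100,30,0],[0,0,100,30,0],[0,0,100,30,0]]]}}

```text
time: 43.4
tcp_pos: [0.4937, 0.0814, 0.1711]
tool_rot: [2.079, -2.289, -0.03]
ft_force: [-0.9, -0.0, -0.0]
finger_gap: -0.0
```

```bash
python3 -c "
from h import *
s=st()
p,d=snap('side','s36',(260,100,420,230),4);pieces('side',p)
p,d=snap('top','t36',(170,130,450,270),2.8); pieces('top',p)"
```

```text
t 43.4 tcp [493.7  81.4 171.1] yaw(x) -95.5 z [-0.049 -0.019 -0.999] F [-0.9 -0.  -0. ] gap -0.0
```

View pics/s36.png

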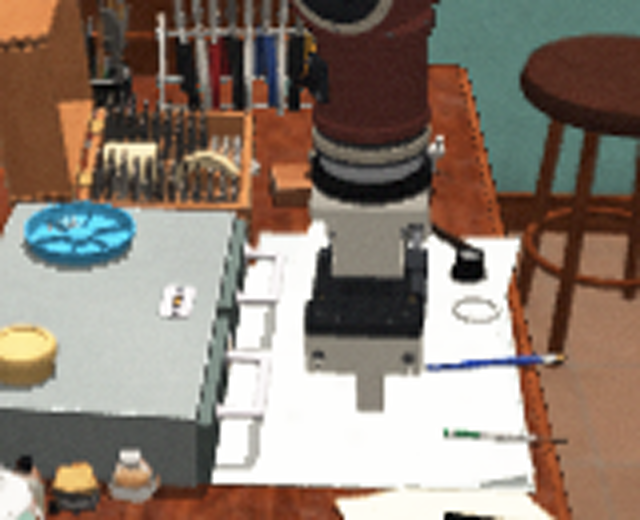

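View pics/t36.png

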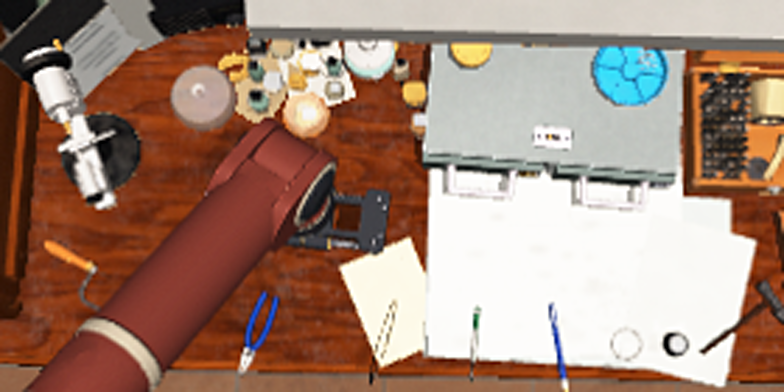

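```bash
python3 -c "
from h import *
print(finish_job())"
```

```text
the job is handed in; nothing more can be done
None
```

I sorted all the offcuts that were present and handed the job in at about 43 s; no verdict came back.

- **Brass, left drawer:** the square and the oblong.
- **Steel, right drawer:** the flat, the square and the stray piece. I moved the stray from the brass drawer to the desk, then put it in the steel drawer.
- **Absent at the start:** brass flat and steel oblong.

**Last checks:**
- **Drawers:** I pushed each one against its stop. The handles stopped moving at about 8 to 10 N, both 164 mm in front of the chest's centre, so both drawers read as home. The final pictures show both fronts shut.
- **Pieces:** pictures taken before each drawer was shut showed its pieces lying flat on the floor. Neither camera found any offcut left on the desk.
- **Bystanders:** the dish, pot, pliers and the visible parts of the saw and hammer look unmoved in the last pictures. I judged this by eye rather than measuring it. The arm hid part of the saw in the last top view.

**What went wrong on the way:**
- **Steel square:** my first lowering came down on something in the steel drawer, most likely its side wall, with about 37 N. I lifted, moved about 14 mm away from that wall and placed the piece cleanly.
- **Steel flat:** the first grip was too shallow, so I gripped it again lower before lifting.

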